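# Unload the glue-up clamp and the clip strip and pack the model parts

### The job

The model parts are dry and ready to pack: lift the pawl of the glue-up clamp, slide its jaw fully back to the stop and put the white block into the packing tray, and pull every wooden tower from the sprung clip strip and put it in the tray too, standing or lying but down on the tray's floor. Only when everything is in the tray, slide the tray's transport lock fully to its locked end, next to the small dark keeper block; leave the jaw back and do not disturb the glue bottle, the mug or the black block.

Things in the scene. Friction and masses are not known exactly. Their poses are not given: they have to be found in the camera images.
- pawl (a joint): ratchet pawl of the clamp, rad: 0 = down, its tooth in the toothed bar (the jaw cannot slide back); grows as the free end is lifted, stop at 0.95. Above about 0.3 the tooth is clear. A stiff hinge (about 0.05 N m): it stays where it is left
- pawl_tab (a point): middle of the black upright tab on the pawl's free end, the place to pinch: 18 mm wide along the clamp's x, 8 mm along its y, standing 34 mm tall (this point is 14 mm below its top when down, about 72 mm above the table). It swings up and towards the clamp's +y in an arc about pawl_hinge
- pawl_hinge (a point): hinge axis of the pawl (parallel to the clamp's x), 48 mm above the table; 55 mm to +y of the tab when the pawl is down
- jaw (a joint): sliding jaw of the clamp with its toothed bar, m: 0 = closed on the work, grows as it slides back along the clamp's +y, end stop at 0.040. Slides with about 1.5 N of friction once the pawl is up
- jaw_grip (a point): middle of the black grip block on top of the jaw: 24 mm along the clamp's x, 16 mm along y, 36 mm tall, this point 75 mm above the table. A thin metal lip on the jaw (underside 51 mm above the table) reaches 8 mm over the top of the clamped block
- clamp: glue-up bar clamp screwed to the table, wood jaws on a plywood plate 120 (x) x 240 (y) x 10 mm thick (from y = -105 to +135 mm); origin on the table, on its centre line. The fixed fence is at its -y end (inner face at y = -90 mm), the jaw slides along +y, the pawl is at its +y end. Tallest part: the jaw grip, 94 mm
- slab_center (a point): centre of the white laminated model block in the clamp: 56 (x) x 70 (y) x 40 (z) mm, 0.12 kg, standing on the clamp's 10 mm plate; only the fence and jaw (its y faces) touch it, its x faces are free
- strip: sprung aluminium clip strip fixed to the table, five slots in a row along its y at y = -88, -44, 0, 44 and 88 mm; slot floor 8 mm above the table, its walls 28 mm high at most (front wall 26). Origin on the table under its middle
- tray: open plywood packing tray fixed to the table, 170 (x) x 280 (y) x 30 mm high, walls 5 mm, floor 5 mm above the table; origin on the table under its middle
- lock (a joint): transport lock slide on the tray's near (-x) side, m: near 0 = unlocked, grows as the grip slides along the tray's +y, end stop (locked, next to a small dark keeper block) at 0.080. About 1.5 N of friction
- lock_grip (a point): middle of the black grip of the lock slide: 28 mm along the tray's x, 20 mm along y, 40 mm tall, this point about 36 mm above the table, on a track 14 mm high whose middle lies 110 mm to the tray's -x
- glue_center (a point): bystander: white glue bottle, 44 mm across, 110 mm tall; middle of it
- mug_center (a point): bystander: white mug, 76 mm across, 90 mm tall; middle of it
- block_center (a point): bystander: black block 60 x 60 x 90 mm; middle of it
- tower0_center (a point): centre of a small brown wooden tower model, 28 x 28 x 60 mm (z along its height), 0.045 kg, with a round rib standing out 2 mm on its +x face near the foot; at the start upright in a clip strip slot, its upper 42 mm above the walls, a sprung catch behind it holding the rib: pulled straight up it comes free within 15 mm at about 5 to 20 N. May be absent
- tower1_center (a point): centre of a small brown wooden tower model, 28 x 28 x 60 mm (z along its height), 0.045 kg, with a round rib standing out 2 mm on its +x face near the foot; at the start upright in a clip strip slot, its upper 42 mm above the walls, a sprung catch behind it holding the rib: pulled straight up it comes free within 15 mm at about 5 to 20 N. May be absent
- tower2_center (a point): centre of a small brown wooden tower model, 28 x 28 x 60 mm (z along its height), 0.045 kg, with a round rib standing out 2 mm on its +x face near the foot; at the start upright in a clip strip slot, its upper 42 mm above the walls, a sprung catch behind it holding the rib: pulled straight up it comes free within 15 mm at about 5 to 20 N. May be absent
- tower3_center (a point): centre of a small brown wooden tower model, 28 x 28 x 60 mm (z along its height), 0.045 kg, with a round rib standing out 2 mm on its +x face near the foot; at the start upright in a clip strip slot, its upper 42 mm above the walls, a sprung catch behind it holding the rib: pulled straight up it comes free within 15 mm at about 5 to 20 N. May be absent
- tower4_center (a point): centre of a small brown wooden tower model, 28 x 28 x 60 mm (z along its height), 0.045 kg, with a round rib standing out 2 mm on its +x face near the foot; at the start upright in a clip strip slot, its upper 42 mm above the walls, a sprung catch behind it holding the rib: pulled straight up it comes free within 15 mm at about 5 to 20 N. May be absent
Mind the look-alikes: they are no part of the job. Leave any green look-alike of the part that bears tower4_center alone.

How it is judged:
On the way, in this order (a step that is already met when the one before it is completed fails the run):
1. the pawl is lifted clear (above 0.35 rad) (value of joint pawl above 0.35 rad), for 0.2 s.
2. the jaw is slid back to its stop (above 37 mm of 40) (value of joint jaw above 0.037 m), for 0.2 s.
3. the block and every tower lie or stand on the tray's floor, let go (x of slab_center in the frame of tray between -0.077 and 0.077 m and y of slab_center in the frame of tray between -0.132 and 0.132 m and z of slab_center in the frame of tray between 0.008 and 0.046 m and linear speed of each of slab, tower0, tower1, tower2, tower3, tower4 below 0.03 m/s and contact force between each of slab, tower0, tower1, tower2, tower3, tower4 and the fingers below 0.5 N and x of tower0_center in the frame of tray between -0.077 and 0.077 m and y of tower0_center in the frame of tray between -0.132 and 0.132 m and z of tower0_center in the frame of tray between 0.008 and 0.046 m and x of tower1_center in the frame of tray between -0.077 and 0.077 m and y of tower1_center in the frame of tray between -0.132 and 0.132 m and z of tower1_center in the frame of tray between 0.008 and 0.046 m and x of tower2_center in the frame of tray between -0.077 and 0.077 m and y of tower2_center in the frame of tray between -0.132 and 0.132 m and z of tower2_center in the frame of tray between 0.008 and 0.046 m and x of tower3_center in the frame of tray between -0.077 and 0.077 m and y of tower3_center in the frame of tray between -0.132 and 0.132 m and z of tower3_center in the frame of tray between 0.008 and 0.046 m and x of tower4_center in the frame of tray between -0.077 and 0.077 m and y of tower4_center in the frame of tray between -0.132 and 0.132 m and z of tower4_center in the frame of tray between 0.008 and 0.046 m), for 0.3 s.
4. the transport lock is slid to its locked end (above 76 mm of 80) (value of joint lock above 0.076 m), for 0.2 s.
At the end, for the whole second after the job is handed in: the block and all towers present are inside the tray, their centres within its walls and at most 46 mm above the table, so down on its floor, at rest and released; the jaw is still back (above 35 mm), the lock at its end (above 75 mm) (all of step 3 and value of joint jaw above 0.035 m and value of joint lock above 0.075 m); the robot touches nothing.
It fails at once if the glue bottle is pushed or carried more than 40 mm (distance of glue_center from where it was at the start of the episode above 0.04 m).
It fails at once if the mug is pushed or carried more than 40 mm (distance of mug_center from where it was at the start of the episode above 0.04 m).
It fails at once if the black block is pushed or carried more than 40 mm (distance of block_center from where it was at the start of the episode above 0.04 m).
Of tower0, tower1, tower2, tower3, tower4 only 3 to 5 are there at a start; the rules pass over those that are not, and their reading is None.
At some moment in a run one of slab, tower0, tower1, tower2, tower3, tower4 may be knocked a few centimetres aside while the robot is not near it.
Once in a run the grip may slacken for a moment while it holds something.
It also fails if it takes over 210 s, if anything falls off the work surface, if the arm or the gripper's body presses on something with over 40 N, if the wrist force passes 120 N, or if a joint passes its speed limit or range.

### The arm

A 6-joint arm with a two-finger parallel gripper is mounted at the origin on the work surface. World frame = base frame: x ahead of the robot, y to its left, z up, the work surface at z = 0. Lengths are in m, angles in rad, forces in N, time in s.
With the tool pointing down it reaches from about 0.35 to 0.8 m from the base axis. Payload 7.3 kg.
Tool frame: the origin (TCP) lies at the very end of the fingers, on their centre line; the grasp point (between the pads) lies robot.hold_point_z behind it (robot.hold_point_z is the distance from the TCP to the grasp point, in m); z points along the fingers, y is the direction in which the jaws open and shut (so a half turn about z gives the same grasp; the last joint's range is limited). The gripper opens to 85 mm and grips with 20 to 120 N. Pads are 22 mm wide; open, the fingers measure 114 mm over their backs; the gripper's body (76 mm by 85 mm) begins 54 mm behind the grasp point. The pads swing forward as they close: fully open they stand 13 mm farther back than shut.
Start: joints at [-1.417, 0.342, 1.524, -0, 1.275, -0.146], TCP at [0.155, -0.502, 0.231] pointing down, gripper open.
Joint ranges: [-2.53, 2.53], [-0.77, 2.02], [0.04, 2.7], [-1, 4.14], [0.28, 2.66], [-3.11, 3.11]. Speed limits (rad/s): [2.57, 2.57, 3.14, 3.14, 3.14, 3.14].

### API

Orientations are given as a unit quaternion [x, y, z, w].
In Python, from workcell import monitor, cams, order, robot gives the robot as it stands.
- The arm moves only by the tool step_arm, never from a script. Its argument "series" is a list of rows, each a list of 7 numbers: the shift along the tool's x, y, z in mm, then the turn, a rotation vector about the tool's x, y, z in degrees, then the gripper's target within -1 to 1 (fully open at 1, half-way at 0, shut at -1). A call has 1 to 20 rows; each row shifts and turns the pose as measured when the row begins, along the tool's axes as they then stand; what a row does not reach is not made up. A row lasts 1/8 s, in which the tool goes at most 62.5 mm and 10.7 degrees, less where a joint would pass 70% of its speed; a pose out of reach is approached as far as the arm can. A call with a gripper value outside its range is refused whole. The fingers move at their own pace and stop on an object; the grip force is fixed at half the most. Time passes only in rows, so rows that do not move let the fingers close. It gives the time, the measured TCP pose, the force and the opening at its end, in the units of the state.
- monitor.state(): the state, without advancing time (a new reading comes with each control period).
- cams.get_image(name): name is "scene" or "side" or "wrist"; returns (picture, depth): 400x640x3 uint8, red, green, blue; 400x640 float32, m along the optical axis (not along the pixel's ray), 0 where there is no reading.
- cams.camera_params(name): a dict with "intrinsics" (3x3 intrinsics, pixels), "R" (3x3) and "t" (3): a world point X has camera coordinates R X + t. Camera axes: x right, y down, z forward; pixel columns grow to the right and rows downward; lengths in m; the calibration is good to about 2 mm. A picture is of the moment at which its call begins: read the wrist's pose just before it. camera_params takes no time and is no camera call; for the wrist camera it gives the pose at the moment of the call.
- order.finish_job(): hands the job in, once; it reports no verdict.
The state is a dict: "time": time; "joint_pos": joint angles; "joint_vel": joint speeds; "joint_torque": joint torques, N m; "eef_pos": TCP position; "tcp_rot": TCP orientation; "contact_force": force on the tool from outside, world axes, zero at the start; "torque": the same for the moment, N m; "grip_width": finger opening in m.
Only numpy, scipy, OpenCV 4.12 (cv2) and the standard library are available. Lean on these libraries where they do the work, as an engineer would, in place of code of your own. Each camera call takes 0.05 s, during which the arm holds its last target. There are 200 camera calls.

## Working session

There is one attempt and no reset: what is moved stays moved. The work goes in short steps, Python scripts to look and compute and a tool call to move; the robot and the scene stay as the last step left them, time stands still between calls to the robot, and variables do not carry over. Pictures are saved under pics/ and viewed, about 12 in all and at most 16, crops included, and the job is handed in when it is done.

Besides the shell and the picture viewer there is one more tool, called after ">>>" as name(argument=value, ...), one argument or row to a line, values as JSON. step_arm: Moves the arm, as the interface text tells. Its arguments: {"type":"object","properties":{"series":{"type":"array"}},"required":["series"]}

```bash
mkdir -p pics
cat > h.py <<'E'
import numpy as np, cv2
from workcell import monitor, cams, order, robot
def grab(n,save=None):
    p=cams.camera_params(n); im,d=cams.get_image(n)
    if save: cv2.imwrite('pics/'+save,im[:,:,::-1])
    return im,d,p
def cloud(d,p):
    K=p['intrinsics']; v,u=np.mgrid[:d.shape[0],:d.shape[1]]
    c=np.stack([(u-K[0,2])/K[0,0]*d,(v-K[1,2])/K[1,1]*d,d],-1)
    return (c-np.array(p['t']))@np.array(p['R'])
def st():
    s=monitor.state(); print({k:np.round(s[k],4).tolist() for k in ('time','eef_pos','tcp_rot','contact_force','grip_width','joint_pos')})
E
python3 - <<'E'
from h import *
st(); print(robot.hold_point_z)
for n in('scene','side'):
    im,d,p=grab(n,n+'0.png'); np.savez(n+'0.npz',im=im,d=d,**{k:np.array(p[k]) for k in('intrinsics','R','t')}); print(p)
E
```

```text
{'time': 0.0, 'eef_pos': [0.155, -0.5012, 0.2306], 'tcp_rot': [0.9888, 0.1493, -0.0, -0.0008], 'contact_force': [-0.1819, 0.4304, 0.2183], 'grip_width': 0.0852, 'joint_pos': [-1.4171, 0.3427, 1.525, -0.0, 1.2754, -0.146]}
0.0187
{'intrinsics': array([[390.7392028 ,   0.        , 315.80665695],
       [  0.        , 390.7392028 , 203.83271284],
       [  0.        ,   0.        ,   1.        ]]), 'R': array([[-0.55737762,  0.83023479, -0.0063547 ],
       [ 0.56513191,  0.37377158, -0.73547314],
       [-0.60824018, -0.41352751, -0.67752408]]), 't': array([ 0.30483611, -0.2723497 ,  1.38768294])}
{'intrinsics': array([[463.26320828,   0.        , 321.66853726],
       [  0.        , 463.26320828, 198.73066177],
       [  0.        ,   0.        ,   1.        ]]), 'R': array([[ 0.90294023, -0.42937388,  0.01835799],
       [-0.21220534, -0.48258298, -0.84975441],
       [ 0.3737216 ,  0.76338178, -0.52685901]]), 't': array([-0.50769456,  0.18926944,  1.04590013])}
```

View pics/scene0.png

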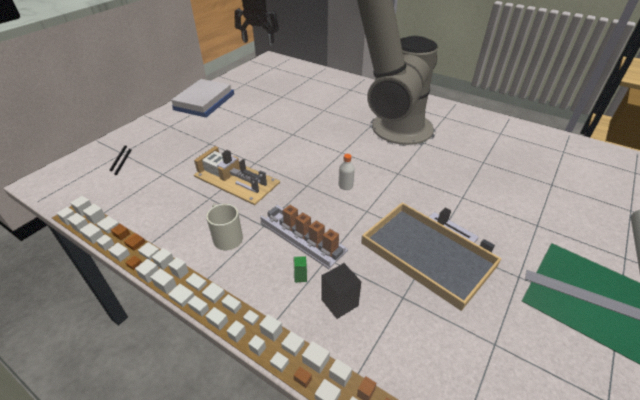

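View pics/side0.png

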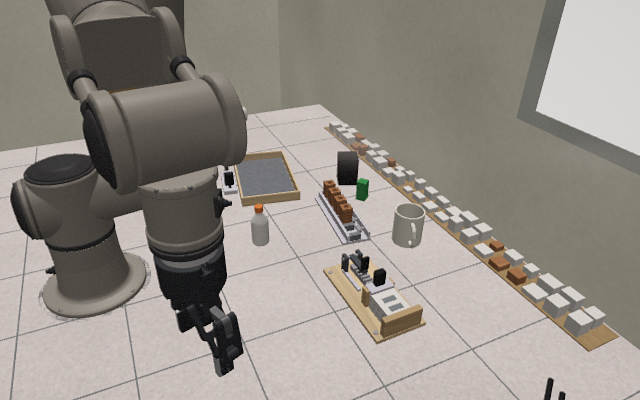

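The scene shows the clamp at (237,173), and the strip with 4 brown towers at (290,215), (304,224), (317,233) and (330,242). The green look-alike stands off the strip at (300,268), the tray is at (430,250) and the lock grip at (444,216). The bystanders are the bottle (346,172), mug (225,227) and black block (340,290). Next I'll measure from a rectified top view.

```bash
cat > ortho.py <<'E'
from h import *
def ortho(ims,x0,x1,y0,y1,s=0.001):
    H=int((x1-x0)/s);W=int((y1-y0)/s); out=np.zeros((H,W,3),np.uint8); z=np.full((H,W),-1.)
    for im,d,p in ims:
        im=cv2.resize(im,None,fx=3,fy=3);P=cv2.resize(cloud(d,p).astype(np.float32),None,fx=3,fy=3,interpolation=cv2.INTER_NEAREST if 0 else cv2.INTER_LINEAR)
        ok=(cv2.resize(d,None,fx=3,fy=3)>0)&(P[...,2]<.16)&(P[...,2]>-.02)
        X=P[ok];C=im[ok]; o=np.argsort(X[:,2]);X=X[o];C=C[o]
        r=((x1-X[:,0])/s).astype(int);c=((y1-X[:,1])/s).astype(int)
        k=(r>=0)&(r<H)&(c>=0)&(c<W); r,c,X,C=r[k],c[k],X[k],C[k]
        m=X[:,2]>z[r,c]; out[r[m],c[m]]=C[m]; z[r[m],c[m]]=X[m,2]
    return out,z
E
python3 - <<'E'
from ortho import *
def L(n):
    f=np.load(n+'0.npz'); return f['im'],f['d'],{k:f[k] for k in('intrinsics','R','t')}
a=L('scene');P=cloud(a[1],a[2])
for n,u,v in [('clampnearL',195,175),('tabs',262,178),('grip',243,167),('grip2',227,157),('slab',212,160),('tw',290,210),('tw',330,236),('tray',430,250),('lock',444,214),('bottle',347,157),('mug',225,212),('blk',341,275),('green',300,260)]: print(n,P[v,u].round(3))
o,z=ortho([a],.2,.95,-.45,.45)
np.savez('o.npz',o=o,z=z)
o=cv2.resize(o[:,:,::-1],(800,667));
for i in range(9): cv2.line(o,(int(i*88.9),0),(int(i*88.9),6),(0,0,255),2)
cv2.imwrite('pics/ortho.png',o)
E
```

```text
clampnearL [ 0.603 -0.402  0.008]
tabs [ 0.526 -0.201  0.033]
grip [ 0.542 -0.254  0.061]
grip2 [ 0.548 -0.308  0.078]
slab [ 0.557 -0.366  0.05 ]
tw [ 0.618 -0.029  0.069]
tw [0.637 0.101 0.068]
tray [0.488 0.3   0.002]
lock [0.403 0.293 0.054]
bottle [0.394 0.001 0.108]
mug [ 0.708 -0.167  0.06 ]
blk [0.732 0.188 0.089]
green [0.728 0.08  0.06 ]
```

Run:
```python
from ortho import *
def L(n):
    f=np.load(n+'0.npz'); return f['im'],f['d'],{k:f[k] for k in('intrinsics','R','t')}
a=L('scene');b=L('side')
o1,z1=ortho([a],.36,.76,-.45,-.12); o2,z2=ortho([b],.36,.76,-.45,-.12)
cv2.imwrite('pics/oc.png',cv2.resize(np.hstack([o1,o2])[:,:,::-1],(800,485)))
o,z=ortho([a],.2,.95,-.45,.45)
hsv=cv2.cvtColor(o,cv2.COLOR_RGB2HSV)
def rect(m,n):
    m=cv2.morphologyEx(m.astype(np.uint8),cv2.MORPH_OPEN,np.ones((3,3)))
    nn,l,s,c=cv2.connectedComponentsWithStats(m)
    for i in range(1,nn):
        if s[i,4]>150:
            q=np.argwhere(l==i).astype(np.float32); (r,cc),wh,an=cv2.minAreaRect(q)
            print(n,'x,y=%.4f %.4f'%(.95-r/1000,.45-cc/1000),'wh',np.round(wh,1),'ang',round(an,1),s[i,4],'z',np.median(z[l==i]).round(3))
Y,X=np.meshgrid(.45-np.arange(900)/1000,.95-np.arange(750)/1000)
br=(z>.055)&(hsv[...,1]>90)&(hsv[...,0]<20)
rect(br,'tower tops')
reg=(X<.65)&(Y>.15)
rect((z>.012)&(z<.045)&reg&(X>.3)&(hsv[...,1]>70),'rim')
rect((z>.025)&(z<.075)&reg&(hsv[...,2]<70)&(hsv[...,1]<90),'dark')
reg=(Y<-.1)&(X<.68)
rect((z>.005)&(z<.14)&reg,'clamp all')
rect((z>.04)&reg&(hsv[...,2]<80),'clamp dark')
rect((z>.012)&(z<.04)&(X>.52)&(X<.7)&(Y>-.12)&(Y<.16),'strip')
rect((z>.05)&(z<.14),'tall')
```

```text
tower tops x,y=0.6378 0.0981 wh [27.4 16.3] ang 84.3 312 z 0.068
tower tops x,y=0.6323 0.0540 wh [27.8 16.1] ang 29.4 248 z 0.067
tower tops x,y=0.6240 0.0105 wh [29. 24.] ang 90.0 396 z 0.067
tower tops x,y=0.6205 -0.0251 wh [12.2 20.8] ang 81.9 167 z 0.067
rim x,y=0.6025 0.4005 wh [45. 21.] ang 90.0 286 z 0.029
rim x,y=0.5961 0.3447 wh [64.9  7.5] ang 79.5 328 z 0.029
rim x,y=0.5777 0.2427 wh [40.   7.3] ang 74.5 187 z 0.029
rim x,y=0.5689 0.1975 wh [48.4  5.5] ang 79.7 204 z 0.029
rim x,y=0.4404 0.4028 wh [93.6  6.5] ang 79.6 391 z 0.029
rim x,y=0.4278 0.3334 wh [44.3  5.5] ang 78.2 171 z 0.028
rim x,y=0.4107 0.2439 wh [39.1  5.5] ang 80.2 169 z 0.029
clamp all x,y=0.5732 -0.3727 wh [23.  79.3] ang 14.7 486 z 0.047
clamp all x,y=0.5584 -0.2750 wh [89.7 70.9] ang 72.4 1181 z 0.049
clamp all x,y=0.5655 -0.2023 wh [12.2 30.5] ang 24.6 219 z 0.049
clamp all x,y=0.5290 -0.2010 wh [11.6 25.7] ang 8.1 177 z 0.05
strip x,y=0.6533 0.0952 wh [22.6 13.5] ang 70.0 168 z 0.025
strip x,y=0.6482 0.0518 wh [24.  13.6] ang 87.0 175 z 0.024
strip x,y=0.6253 0.1226 wh [12.6 21.2] ang 71.6 177 z 0.026
tall x,y=0.7409 0.1918 wh [60.7 60.8] ang 67.6 3258 z 0.089
tall x,y=0.7526 -0.1191 wh [18.  60.7] ang 57.7 289 z 0.088
tall x,y=0.7261 -0.1682 wh [24.8 65.7] ang 65.5 348 z 0.088
tall x,y=0.7314 0.0807 wh [29.7 25.6] ang 35.0 531 z 0.06
tall x,y=0.6378 0.0975 wh [30.1 16.5] ang 84.3 354 z 0.067
tall x,y=0.6304 0.0544 wh [27.4 20.5] ang 83.7 288 z 0.067
tall x,y=0.6240 0.0105 wh [29. 24.] ang 90.0 409 z 0.067
tall x,y=0.6200 -0.0324 wh [28.1 21.1] ang 85.2 320 z 0.068
tall x,y=0.5474 -0.3117 wh [16.6 26.2] ang 82.9 198 z 0.087
tall x,y=0.3987 0.0034 wh [22.6 40.7] ang 30.1 568 z 0.075
```

View pics/oc.png

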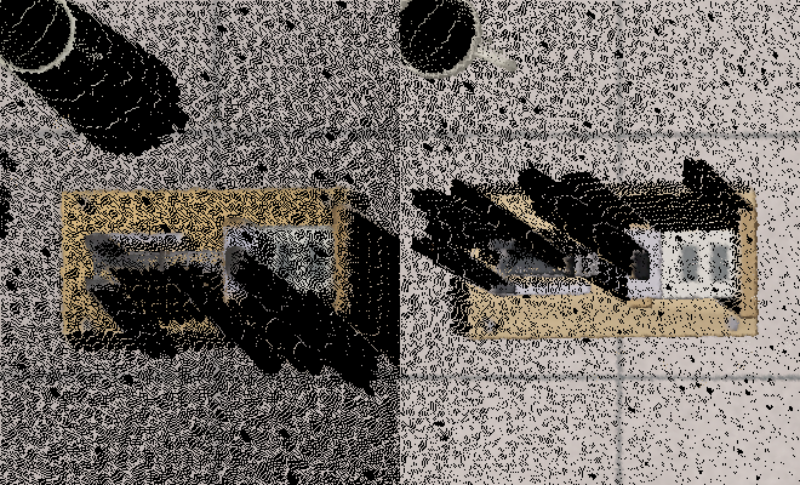

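```bash
cat > plan.py <<'E'
import sys; from h import *
from scipy.spatial.transform import Rotation as Ro
def plan(x,y,z,yaw,vmax=50,amax=10,v=True):
    """tool down with tool-x at world angle yaw(deg); print rows in tool axes"""
    s=monitor.state(); p=np.array(s['eef_pos']); R=Ro.from_quat(s['tcp_rot'])
    c,n=np.cos(np.radians(yaw)),np.sin(np.radians(yaw))
    T=Ro.from_matrix(np.array([[c,n,0],[n,-c,0],[0,0,-1.]]))
    dp=(np.array([x,y,z])-p)*1000; rv=(T*R.inv()).as_rotvec()
    k=max(1,int(np.ceil(max(np.linalg.norm(dp)/vmax,np.degrees(np.linalg.norm(rv))/amax))))
    print('now',p.round(4),'yaw',np.degrees(np.arctan2(*R.as_matrix()[[1,0],0])).round(1),'F',np.round(s['contact_force'],1),'w',round(s['grip_width'],4),'t',round(s['time'],1),'rows',k)
    for i in range(k):
        Ri=Ro.from_rotvec(rv*i/k)*R
        if i==0 or np.linalg.norm(rv)>.03: print(np.r_[Ri.inv().apply(dp/k).round(1),np.degrees(R.inv().apply(rv)/k).round(2)].tolist())
if __name__=='__main__': plan(*map(float,sys.argv[1:]))
E
python3 plan.py .50 -.28 .34 90
python3 - <<'E'
from h import *
p=cams.camera_params('wrist');s=monitor.state()
from scipy.spatial.transform import Rotation as Ro
R=Ro.from_quat(s['tcp_rot']).as_matrix();C=-np.array(p['R']).T@p['t']
print('cam in tool',(R.T@(C-s['eef_pos'])).round(4)); print((np.array(p['R'])@R).round(3))
E
```

```text
now [ 0.155  -0.5012  0.2307] yaw 17.2 F [0.8 0.1 0.6] w 0.0854 t 0.1 rows 9
[43.9, -12.2, -12.1, -0.01, -0.01, -8.09]
[45.2, -5.9, -12.1, -0.01, -0.01, -8.09]
[45.5, 0.5, -12.1, -0.01, -0.01, -8.09]
[45.0, 6.9, -12.1, -0.01, -0.01, -8.09]
[43.6, 13.2, -12.1, -0.01, -0.01, -8.09]
[41.3, 19.2, -12.1, -0.01, -0.01, -8.09]
[38.2, 24.8, -12.1, -0.01, -0.01, -8.09]
[34.3, 30.0, -12.1, -0.01, -0.01, -8.09]
[29.7, 34.5, -12.1, -0.01, -0.01, -8.09]
cam in tool [ 0.0666 -0.0003 -0.1422]
[[ 0.     1.     0.001]
 [-0.963  0.    -0.269]
 [-0.269 -0.     0.963]]
```

>>> step_arm(
  series=[
    [46,-10,-12,0,0,-8.1,1],
    [47,-3,-12,0,0,-8.1,1],
    [47,4,-12,0,0,-8.1,1],
    [46,10,-12,0,0,-8.1,1],
    [44,17,-12,0,0,-8.1,1],
    [42,23,-12,0,0,-8.1,1],
    [38,28,-12,0,0,-8.1,1],
    [34,33,-12,0,0,-8.1,1],
    [30,36,-12,0,0,-8.1,1],
  ],
)

```text
time: 1.23
eef_pos: [0.5298, -0.2816, 0.3374]
tcp_rot: [0.694, 0.72, 0.001, -0.005]
contact_force: [0.9, -0.2, -0.5]
grip_width: 0.0856
```

```bash
python3 plan.py .545 -.29 .30 90
```

```text
now [ 0.5298 -0.2816  0.3374] yaw 92.0 F [ 0.9 -0.2 -0.5] w 0.0856 t 1.2 rows 1
[-9.3, 15.1, 37.3, -0.31, -0.52, 2.03]
```

>>> step_arm(
  series=[
    [-9,15,37,-0.3,-0.5,2,1],
    [0,0,0,0,0,0,1],
  ],
)

```text
time: 1.48
eef_pos: [0.5479, -0.287, 0.2994]
tcp_rot: [0.705, 0.71, 0.0, -0.0]
contact_force: [-0.1, -0.3, -0.1]
grip_width: 0.0857
```

Run:
```python
from ortho import *
st(); im,d,p=grab('wrist','w1.png')
np.savez('w1.npz',im=im,d=d,**{k:np.array(p[k]) for k in('intrinsics','R','t')})
o,z=ortho([(im,d,p)],.45,.65,-.43,-.16)
np.savez('o1.npz',o=o,z=z)
cv2.imwrite('pics/o1.png',np.vstack([cv2.resize(o[:,:,::-1],(540,400)),cv2.resize(im[:,:,::-1],None,fx=.5,fy=.5)[:, :].copy() if 0 else np.zeros((1,540,3),np.uint8)]))
```

```text
{'time': 1.475, 'eef_pos': [0.5479, -0.287, 0.2994], 'tcp_rot': [0.7047, 0.7095, 0.0004, -0.0002], 'contact_force': [-0.0724, -0.273, -0.0953], 'grip_width': 0.0857, 'joint_pos': [-0.6068, 0.4845, 1.1166, 0.0008, 1.5408, -0.6136]}
```

View pics/w1.png

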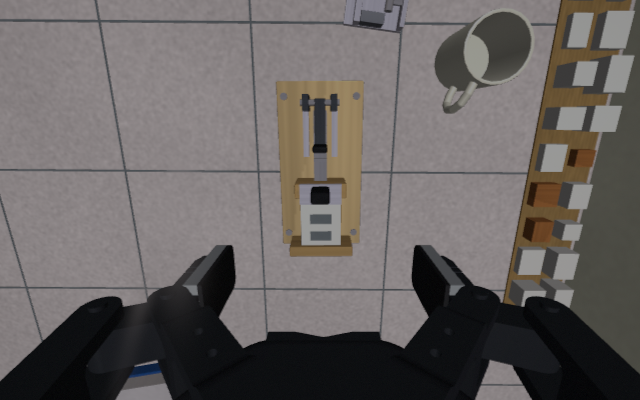

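The wrist view shows the hinge at (320,102), pawl tab top (320,149), jaw grip top (320,195) and block at (320,222). The clamp is almost square to the image.

Run:
```python
from ortho import *
f=np.load('w1.npz');im,d=f['im'],f['d'];P=cloud(d,f)
g=cv2.cvtColor(im,cv2.COLOR_RGB2GRAY)
for n,(u0,u1,v0,v1),zl,dark in [('tab',(308,332,140,160),.075,1),('grip',(306,335,182,208),.088,1),('slab',(300,342,205,246),.045,0),('pawl/hinge',(300,342,92,112),.03,1)]:
    Q=P[v0:v1,u0:u1].reshape(-1,3);k=Q[:,2]>zl
    if n=='slab': k&=Q[:,2]<.055
    Q=Q[k]; print(n,len(Q),'min',Q.min(0).round(4),'max',Q.max(0).round(4),'mid',((Q.min(0)+Q.max(0))/2).round(4))
# plate edges: yellow mask
hsv=cv2.cvtColor(im,cv2.COLOR_RGB2HSV); m=(hsv[...,1]>60)&(hsv[...,0]<30)&(P[...,2]>.004)&(P[...,2]<.016)&(P[...,0]<.65)&(P[...,0]>.45)&(P[...,1]>-.42)
(r),wh,a=cv2.minAreaRect(P[m][:,:2].astype(np.float32)*1000);print(r,wh,a)
```

```text
tab 107 min [ 0.5337 -0.2609  0.0781] max [ 0.5506 -0.2192  0.4416] mid [ 0.5421 -0.2401  0.2599]
grip 246 min [ 0.5315 -0.3238  0.0888] max [ 0.5536 -0.2192  0.4416] mid [ 0.5426 -0.2715  0.2652]
slab 1629 min [ 0.5136 -0.3987  0.045 ] max [ 0.5725 -0.3368  0.0523] mid [ 0.5431 -0.3677  0.0486]
pawl/hinge 497 min [ 0.5165 -0.2192  0.0301] max [ 0.5656 -0.1933  0.4416] mid [ 0.541  -0.2062  0.2359]
(541.6829223632812, -292.443359375) (119.70956420898438, 238.67127990722656) 0.7141230702400208
```

>>> step_arm(
  series=[
    [15,-3,50,0,0,-0.3,0],
    [15,-3,50,0,0,0,0],
    [0,0,50,0,0,0,0],
    [0,0,0,0,0,0,0],
  ],
)

```text
time: 2.02
eef_pos: [0.5428, -0.2607, 0.1572]
tcp_rot: [0.704, 0.711, 0.002, 0.008]
contact_force: [0.1, 1.1, 0.5]
grip_width: 0.0425
```

```bash
python3 plan.py .542 -.257 .058 90.5
```

```text
now [ 0.5428 -0.2607  0.1572] yaw 90.6 F [0.1 1.1 0.5] w 0.0425 t 2.0 rows 2
[2.3, -1.1, 49.6, 0.39, 0.23, 0.03]
```

>>> step_arm(
  series=[
    [3,-1,40,0.7,0.4,0,0],
    [1,0,40,0,0,0,0],
    [1,0,18,0,0,0,0],
    [0,0,2,0,0,0,0],
    [0,0,0,0,0,0,-1],
    [0,0,0,0,0,0,-1],
    [0,0,0,0,0,0,-1],
    [0,0,0,0,0,0,-1],
  ],
)

```text
time: 3.02
eef_pos: [0.5433, -0.2627, 0.073]
tcp_rot: [0.705, 0.71, -0.001, 0.006]
contact_force: [0.7, 3.1, -6.1]
grip_width: 0.0158
```

Run:
```python
from h import *
st(); im,d,p=grab('wrist'); i2,_,_=grab('side')
cv2.imwrite('pics/c1.png',np.hstack([cv2.resize(im,(400,400))if 0 else im[50:350,120:520],cv2.resize(i2[200:350,300:500],(400,300))])[:,:,::-1]); st()
```

```text
{'time': 3.025, 'eef_pos': [0.5433, -0.2627, 0.073], 'tcp_rot': [0.7045, 0.7096, -0.0007, 0.0062], 'contact_force': [0.6871, 3.117, -6.0884], 'grip_width': 0.0158, 'joint_pos': [-0.5752, 0.6354, 1.5047, -0.0048, 0.9896, -0.5798]}
{'time': 3.125, 'eef_pos': [0.5435, -0.2628, 0.0729], 'tcp_rot': [0.7043, 0.7098, -0.0009, 0.0063], 'contact_force': [-0.3606, 3.3057, -1.6018], 'grip_width': 0.0157, 'joint_pos': [-0.575, 0.6358, 1.5045, -0.0052, 0.9892, -0.5799]}
```

View pics/c1.png

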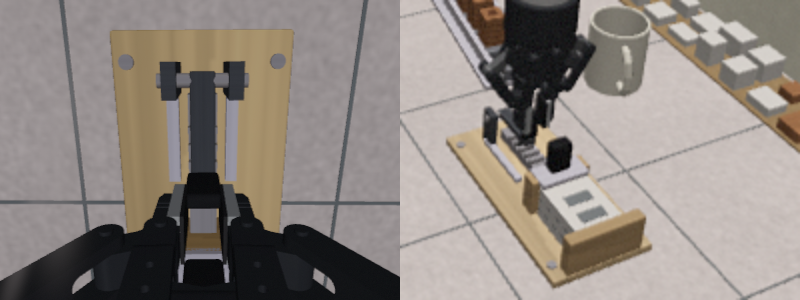

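>>> step_arm(
  series=[
    [0,0,0,0,0,0,-0.3],
    [0,0,0,0,0,0,-0.2],
    [5,-1,-2,0,0.7,0,-0.2],
    [4,0,6,0,0,0,-0.2],
    [0,0,8,0,0,0,-0.2],
    [0,0,5,0,0,0,-0.2],
    [0,0,0,0,0,0,-0.2],
  ],
)

```text
time: 4.0
eef_pos: [0.5447, -0.2552, 0.0569]
tcp_rot: [0.704, 0.71, 0.004, 0.005]
contact_force: [0.3, 0.8, 0.6]
grip_width: 0.034
```

```bash
python3 plan.py .542 -.255 .058 90.5;  python3 - <<'E'
from h import *
im,d,p=grab('wrist')
cv2.imwrite('pics/c2.png',cv2.resize(im[120:320,190:450],None,fx=2,fy=2)[:,:,::-1])
E
```

```text
now [ 0.5447 -0.2552  0.0569] yaw 90.5 F [0.3 0.8 0.6] w 0.034 t 4.0 rows 1
[0.2, -2.7, -1.1, 0.75, 0.13, 0.01]
```

View pics/c2.png

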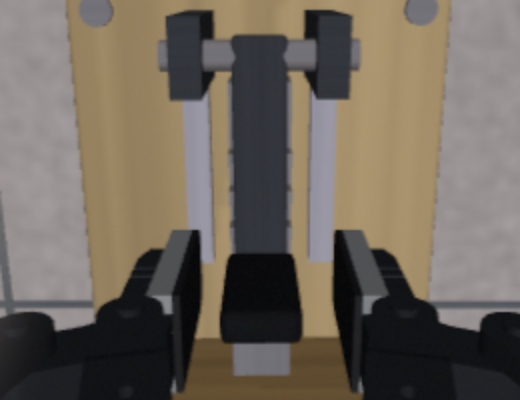

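Both pads now straddle the tab, whose crop centre is (262,298). I'll close and lift along the arc.

>>> step_arm(
  series=[
    [0,-2,0,0,0,0,-1],
    [0,0,0,0,0,0,-1],
    [0,0,0,0,0,0,-1],
    [0,0,0,0,0,0,-1],
    [2,0,-7,0,-7,0,-1],
    [2,0,-7,0,-7,0,-1],
    [2,0,-7,0,-7,0,-1],
    [2,0,-7,0,-7,0,-1],
    [2,0,-7,0,-7,0,-1],
    [0,0,0,0,0,0,-1],
  ],
)

```text
time: 5.3
eef_pos: [0.5429, -0.2374, 0.0874]
tcp_rot: [0.67, 0.674, -0.213, 0.225]
contact_force: [-1.3, -2.4, -0.4]
grip_width: 0.0167
```

```bash
python3 plan.py .542 -.255 .058 90.5
```

```text
now [ 0.5429 -0.2374  0.0874] yaw 90.0 F [-1.3 -2.4 -0.4] w 0.0167 t 5.3 rows 4
[0.8, -0.4, 8.5, 0.21, 9.03, -0.04]
[-0.6, -0.3, 8.5, 0.21, 9.03, -0.04]
[-1.9, -0.3, 8.3, 0.21, 9.03, -0.04]
[-3.2, -0.3, 7.9, 0.21, 9.03, -0.04]
```

>>> step_arm(
  series=[
    [0,0,0,0,0,0,0],
    [0,0,0,0,0,0,0],
    [0,0,-20,0,0,0,0],
    [0,0,-40,0,0,0,0],
    [0,0,-40,0,5,0,0],
    [-20,0,0,0,10,0,0],
    [-20,0,0,0,10,0,0],
    [-10,0,0,0,10,0,0],
    [0,0,0,0,0,0,0],
  ],
)

```text
time: 6.42
eef_pos: [0.5451, -0.2201, 0.2006]
tcp_rot: [0.7, 0.714, 0.015, 0.009]
contact_force: [0.7, 0.7, -0.2]
grip_width: 0.0431
```

```bash
python3 plan.py .5425 -.308 .14 90.5;  python3 - <<'E'
from h import *
im,d,p=grab('wrist'); np.savez('w2.npz',im=im,d=d,**{k:np.array(p[k]) for k in('intrinsics','R','t')})
cv2.imwrite('pics/c3.png',im[:,:,::-1])
E
```

```text
now [ 0.5451 -0.2201  0.2006] yaw 91.1 F [ 0.7  0.7 -0.2] w 0.0431 t 6.4 rows 3
[-29.4, -2.1, 19.9, 0.64, -0.17, 0.19]
[-29.4, -1.8, 20.0, 0.64, -0.17, 0.19]
[-29.3, -1.4, 20.1, 0.64, -0.17, 0.19]
```

View pics/c3.png

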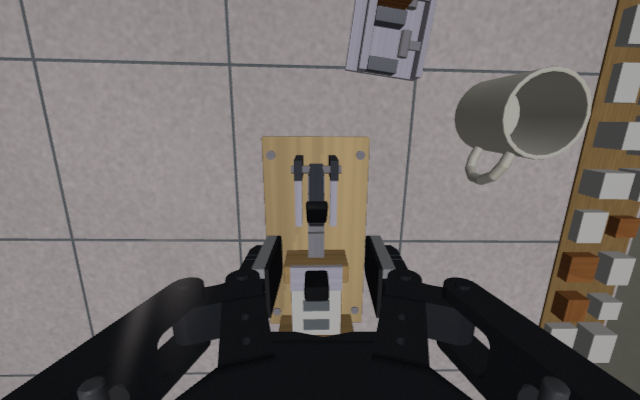

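The tab is at (316,210), the hinge at (316,170) and the jaw grip at (316,285). I'll check the tab height by depth.

Run:
```python
from h import *
f=np.load('w2.npz');P=cloud(f['d'],f)
for v in (190,200,204,208,214,218,280,290): print(v,P[v,316].round(4))
```

```text
190 [ 0.541  -0.2199  0.0658]
200 [ 0.541  -0.2276  0.074 ]
204 [ 0.5406 -0.2203  0.1126]
208 [ 0.5406 -0.2236  0.1128]
214 [ 0.5408 -0.231   0.1057]
218 [ 0.5409 -0.2366  0.0998]
280 [ 0.542  -0.3087  0.0787]
290 [ 0.5419 -0.3114  0.0923]
```

>>> step_arm(
  series=[
    [-40,-2,20,0.7,0,0,0],
    [-40,-2,20,0.7,0,0,0],
    [-10,0,15,0.5,0,0,0],
    [0,0,0,0,0,0,0],
  ],
)

```text
time: 6.98
eef_pos: [0.5458, -0.3034, 0.1457]
tcp_rot: [0.697, 0.718, 0.002, -0.002]
contact_force: [-0.6, 0.4, 0.3]
grip_width: 0.0431
```

```bash
python3 plan.py .5425 -.309 .058 90.5
```

```text
now [ 0.5458 -0.3034  0.1457] yaw 91.7 F [-0.6  0.4  0.3] w 0.0431 t 7.0 rows 2
[-2.9, -1.8, 43.8, 0.0, -0.12, 0.6]
```

>>> step_arm(
  series=[
    [-5,-2,40,0,0,1,0],
    [-4,-2,25,0,0,0,0],
    [-1,0,14,0,0,0,0],
    [0,0,4,0,0,0,0],
    [0,0,0,0,0,0,-1],
    [0,0,0,0,0,0,-1],
    [0,0,0,0,0,0,-1],
    [0,0,0,0,0,0,-1],
  ],
)

```text
time: 7.98
eef_pos: [0.5438, -0.3064, 0.0665]
tcp_rot: [0.7, 0.714, 0.001, 0.0]
contact_force: [-0.4, -2.3, -6.0]
grip_width: 0.0226
```

>>> step_arm(
  series=[
    [8,0,0,0,0,0,-1],
    [8,0,0,0,0,0,-1],
    [8,0,0,0,0,0,-1],
    [8,0,0,0,0,0,-1],
    [8,0,0,0,0,0,-1],
    [6,0,0,0,0,0,-1],
    [4,0,0,0,0,0,-1],
    [4,0,0,0,0,0,-1],
  ],
)

```text
time: 8.98
eef_pos: [0.5433, -0.2678, 0.0665]
tcp_rot: [0.7, 0.714, -0.009, 0.014]
contact_force: [-0.2, -18.5, -11.9]
grip_width: 0.0228
```

>>> step_arm(
  series=[
    [2,0,0,0,0,0,-1],
    [0,0,0,0,0,0,0],
    [0,0,0,0,0,0,0],
    [0,0,-20,0,0,0,0],
    [-15,0,-40,0,1,0,1],
    [-45,0,-30,0,0,0,1],
    [-40,0,0,0,0,0,1],
    [0,0,0,0,0,0,1],
  ],
)

```text
time: 9.98
eef_pos: [0.5475, -0.364, 0.1668]
tcp_rot: [0.698, 0.716, -0.001, 0.012]
contact_force: [-0.2, 0.3, -0.9]
grip_width: 0.0855
```

```bash
python3 plan.py .5425 -.365 .10 90.5;  python3 - <<'E'
from h import *
im,d,p=grab('wrist'); np.savez('w2.npz',im=im,d=d,**{k:np.array(p[k]) for k in('intrinsics','R','t')})
cv2.imwrite('pics/c4.png',im[:,:,::-1]);P=cloud(d,p)
hsv=cv2.cvtColor(im,cv2.COLOR_RGB2HSV)
for lo,hi,n in [(.085,.097,'grip'),(.043,.053,'slab')]:
    k=(P[...,2]>lo)&(P[...,2]<hi)&(abs(P[...,0]-.5425)<.032)&(P[...,1]<-.25 )&(P[...,1]>-.42)
    if n=='slab': k&=(P[...,1]<-.32)&(hsv[...,1]<50)
    Q=P[k]; print(n,len(Q),np.percentile(Q,2,0).round(4),np.percentile(Q,98,0).round(4))
    if n=='slab': print(cv2.minAreaRect(Q[:,:2].astype(np.float32)*1000))
E
```

```text
now [ 0.5475 -0.364   0.1668] yaw 91.4 F [-0.2  0.3 -0.9] w 0.0855 t 10.0 rows 2
[0.2, -3.0, 33.3, 0.42, 0.54, 0.47]
grip 851 [ 0.5304 -0.2852  0.09  ] [ 0.5533 -0.27    0.0943]
slab 4697 [ 0.5162 -0.3955  0.048 ] [ 0.5696 -0.3281  0.0512]
((542.8214111328125, -362.57354736328125), (56.18769836425781, 70.38265991210938), 1.075650930404663)
```

View pics/c4.png

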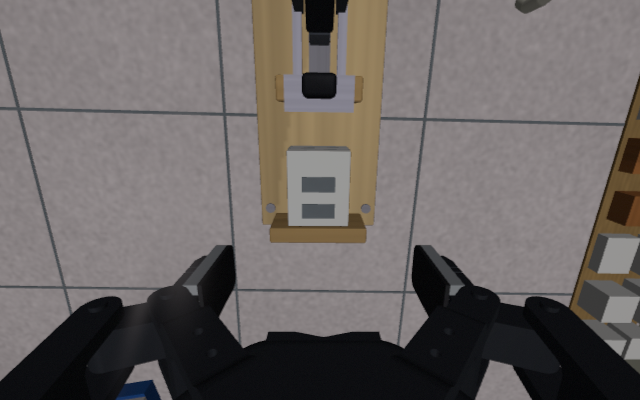

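Run:
```python
from h import *
f=np.load('w2.npz');P=cloud(f['d'],f)
for u in(295,340):
  for v in range(104,118,2): print(u,v,P[v,u].round(4))
```

```text
295 104 [ 0.523  -0.2898  0.0577]
295 106 [ 0.5229 -0.2913  0.0568]
295 108 [ 0.5231 -0.2929  0.0587]
295 110 [ 0.5229 -0.2944  0.0569]
295 112 [ 0.5193 -0.2964  0.0097]
295 114 [ 0.5192 -0.2983  0.0089]
295 116 [ 0.5193 -0.3002  0.0095]
340 104 [ 0.559  -0.2889  0.0571]
340 106 [ 0.5591 -0.2904  0.0569]
340 108 [ 0.5592 -0.292   0.0572]
340 110 [ 0.5593 -0.2935  0.0568]
340 112 [ 0.5593 -0.2951  0.0569]
340 114 [ 0.5626 -0.2972  0.0103]
340 116 [ 0.5627 -0.299   0.0098]
```

>>> step_arm(
  series=[
    [0,-4,45,0.8,1,0.4,1],
    [0,-1,45,0,0,0,1],
    [1,0,40,0,0,0,1],
    [0,0,12,0,0,0,1],
    [0,0,4,0,0,0,1],
    [0,0,0,0,0,0,1],
  ],
)

```text
time: 10.78
eef_pos: [0.5473, -0.3564, 0.0221]
tcp_rot: [0.698, 0.716, 0.001, 0.003]
contact_force: [0.2, 0.2, -0.1]
grip_width: 0.0852
```

```bash
python3 plan.py .5428 -.3626 .018 91
```

```text
now [ 0.5473 -0.3564  0.0221] yaw 91.4 F [ 0.2  0.2 -0.1] w 0.0852 t 10.8 rows 1
[-6.1, -4.7, 4.1, 0.33, 0.11, 0.45]
```

>>> step_arm(
  series=[
    [-6,-5,4,0.3,0,0.4,1],
    [-2,-2,2,0,0,0,0.8],
    [0,0,0,0,0,0,-1],
    [0,0,0,0,0,0,-1],
    [0,0,0,0,0,0,-1],
    [0,0,0,0,0,0,-1],
    [0,0,0,0,0,0,-1],
    [0,0,-20,0,0,0,-1],
    [0,0,-40,0,0,0,-1],
    [0,0,-50,0,0,0,-1],
    [0,0,-50,0,0,0,-1],
    [0,0,-40,0,0,0,-1],
  ],
)

```text
time: 12.28
eef_pos: [0.5391, -0.3642, 0.226]
tcp_rot: [0.701, 0.713, -0.001, 0.001]
contact_force: [-0.1, -0.8, -1.7]
grip_width: 0.0556
```

```bash
python3 - <<'E'
from h import *
f=np.load('scene0.npz');P=cloud(f['d'],f);hsv=cv2.cvtColor(f['im'],cv2.COLOR_RGB2HSV)
m=(P[...,2]>.022)&(P[...,2]<.035)&(hsv[...,1]>60)&(hsv[...,0]<30)&(P[...,0]>.36)&(P[...,0]<.65)&(P[...,1]>.12)&(P[...,1]<.47)
m=cv2.morphologyEx(m.astype(np.uint8),cv2.MORPH_CLOSE,np.ones((3,3)))
n,l,s,_=cv2.connectedComponentsWithStats(m);print(s[s[:,4]>30])
for t in range(1,n):
    if s[t,4]>100: print(cv2.minAreaRect(P[(l==t)&(P[...,2]>.02)&(P[...,2]<.037)][:,:2].astype(np.float32)*1000))
d=(hsv[...,2]<60)&(P[...,2]>.03)&(P[...,2]<.07)&(P[...,0]>.3)&(P[...,0]<.5)&(P[...,1]>.2)&(P[...,1]<.5)
n,l,s,_=cv2.connectedComponentsWithStats(d.astype(np.uint8))
for t in range(1,n):
    if s[t,4]>15: Q=P[l==t];print('dark',s[t],Q.min(0).round(3),Q.max(0).round(3))
E
python3 plan.py .5428 -.3626 .22 91
```

```text
[[     0      0    640    400 254867]
 [   362    203    139    102   1133]]
((502.59423828125, 298.08935546875), (279.5909423828125, 174.89295959472656), 79.4407730102539)
dark [439 211  10  11  70] [0.388 0.284 0.03 ] [0.405 0.301 0.056]
now [ 0.5391 -0.3642  0.226 ] yaw 91.0 F [-0.1 -0.8 -1.7] w 0.0556 t 12.3 rows 1
[1.5, 3.7, 6.0, -0.0, 0.1, 0.0]
```

```bash
python3 plan.py .5206 .3816 .20 79.4
```

```text
now [ 0.5391 -0.3642  0.226 ] yaw 91.0 F [-0.1 -0.8 -1.7] w 0.0556 t 12.3 rows 15
[49.7, -0.4, 1.6, 0.0, 0.01, 0.77]
[49.7, -1.0, 1.6, 0.0, 0.01, 0.77]
[49.7, -1.7, 1.7, 0.0, 0.01, 0.77]
[49.7, -2.4, 1.7, 0.0, 0.01, 0.77]
[49.6, -3.0, 1.7, 0.0, 0.01, 0.77]
[49.6, -3.7, 1.7, 0.0, 0.01, 0.77]
[49.5, -4.4, 1.7, 0.0, 0.01, 0.77]
[49.5, -5.1, 1.7, 0.0, 0.01, 0.77]
[49.4, -5.7, 1.7, 0.0, 0.01, 0.77]
[49.3, -6.4, 1.7, 0.0, 0.01, 0.77]
[49.2, -7.1, 1.7, 0.0, 0.01, 0.77]
[49.1, -7.7, 1.7, 0.0, 0.01, 0.77]
[49.0, -8.4, 1.7, 0.0, 0.01, 0.77]
[48.9, -9.0, 1.7, 0.0, 0.01, 0.77]
[48.8, -9.7, 1.7, 0.0, 0.01, 0.77]
```

>>> step_arm(
  series=[
    [50,0,2,0,0,0.8,-1],
    [50,-1,2,0,0,0.8,-1],
    [50,-2,2,0,0,0.8,-1],
    [50,-2,2,0,0,0.8,-1],
    [50,-3,2,0,0,0.8,-1],
    [50,-4,2,0,0,0.8,-1],
    [50,-4,2,0,0,0.8,-1],
    [50,-5,2,0,0,0.8,-1],
    [50,-6,2,0,0,0.8,-1],
    [50,-6,2,0,0,0.8,-1],
    [50,-7,2,0,0,0.8,-1],
    [50,-8,2,0,0,0.8,-1],
    [50,-8,2,0,0,0.8,-1],
    [45,-9,2,0,0,0.8,-1],
    [30,-9,2,0,0,0.8,-1],
    [0,0,0,0,0,0,-1],
  ],
)

```text
time: 14.28
eef_pos: [0.525, 0.3874, 0.214]
tcp_rot: [0.774, 0.633, 0.009, 0.014]
contact_force: [-0.6, -0.7, -0.8]
grip_width: 0.0551
```

```bash
python3 plan.py .5206 .3816 .016 79.4;  python3 - <<'E'
from h import *
im,d,p=grab('wrist')
cv2.imwrite('pics/c5.png',im[:,:,::-1])
P=cloud(d,p);hsv=cv2.cvtColor(im,cv2.COLOR_RGB2HSV)
m=(P[...,2]>.022)&(P[...,2]<.035)&(hsv[...,1]>60)&(hsv[...,0]<30)
print(m.sum(),cv2.minAreaRect(P[m][:,:2].astype(np.float32)*1000))
E
```

```text
now [0.525  0.3874 0.214 ] yaw 78.5 F [-0.6 -0.7 -0.8] w 0.0551 t 14.3 rows 4
[-1.5, -2.4, 49.4, 0.47, 0.04, -0.22]
[-1.5, -2.0, 49.5, 0.47, 0.04, -0.22]
[-1.6, -1.6, 49.5, 0.47, 0.04, -0.22]
[-1.6, -1.2, 49.5, 0.47, 0.04, -0.22]
2282 ((663.0648803710938, 271.8819580078125), (482.248046875, 368.6522521972656), 1.7107421159744263)
```

View pics/c5.png

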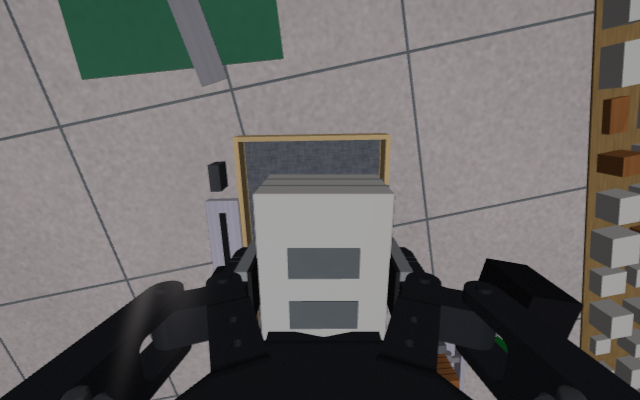

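The held block is square to the tray, whose far-end rim runs (238,138)–(388,136). Lowering now.

>>> step_arm(
  series=[
    [-3,-3,50,0.6,0,-0.3,-1],
    [-3,-2,50,0.6,0,-0.3,-1],
    [-1,-1,45,0.6,0,-0.3,-1],
    [0,0,30,0,0,0,-1],
    [0,0,10,0,0,0,-1],
    [0,0,0,0,0,0,-1],
  ],
)

```text
time: 15.08
eef_pos: [0.5265, 0.3738, 0.0321]
tcp_rot: [0.771, 0.637, 0.003, 0.003]
contact_force: [-0.2, -0.9, -1.6]
grip_width: 0.055
```

```bash
python3 plan.py .5206 .3816 .016 79.4
```

```text
now [0.5265 0.3738 0.0321] yaw 79.1 F [-0.2 -0.9 -1.6] w 0.055 t 15.1 rows 1
[6.5, -7.4, 16.0, 0.54, -0.06, -0.32]
```

>>> step_arm(
  series=[
    [6,-7,8,0.5,0,0,-1],
    [3,-2,6,0,0,0,-1],
    [0,0,4,0,0,0,-1],
    [0,0,2,0,0,0,-1],
  ],
)

```text
time: 15.58
eef_pos: [0.5209, 0.3864, 0.015]
tcp_rot: [0.771, 0.637, 0.004, 0.0]
contact_force: [0.2, -0.2, -1.0]
grip_width: 0.0548
```

>>> step_arm(
  series=[
    [0,0,0,0,0,0,0.6],
    [0,0,0,0,0,0,0.6],
    [0,0,-30,0,0,0,0.6],
    [0,0,-50,0,0,0,0.6],
    [0,0,-50,0,0,0,0.6],
    [0,0,-50,0,0,0,0.6],
  ],
)

```text
time: 16.32
eef_pos: [0.5185, 0.3843, 0.1963]
tcp_rot: [0.771, 0.637, -0.0, -0.0]
contact_force: [1.1, 0.6, 0.3]
grip_width: 0.0683
```

```bash
python3 plan.py .63 .0 .24 82
```

```text
now [0.5185 0.3843 0.1963] yaw 79.1 F [1.1 0.6 0.3] w 0.0683 t 16.3 rows 9
[-39.6, 20.3, -4.9, -0.0, -0.0, -0.33]
[-39.7, 20.0, -4.9, -0.0, -0.0, -0.33]
[-39.8, 19.8, -4.9, -0.0, -0.0, -0.33]
[-39.9, 19.6, -4.9, -0.0, -0.0, -0.33]
[-40.0, 19.4, -4.9, -0.0, -0.0, -0.33]
[-40.1, 19.1, -4.9, -0.0, -0.0, -0.33]
[-40.2, 18.9, -4.9, -0.0, -0.0, -0.33]
[-40.3, 18.7, -4.9, -0.0, -0.0, -0.33]
[-40.5, 18.4, -4.9, -0.0, -0.0, -0.33]
```

>>> step_arm(
  series=[
    [-40,20,-8,0,0,-0.3,0.4],
    [-40,20,-5,0,0,-0.3,0.4],
    [-40,20,-5,0,0,-0.3,0.4],
    [-40,20,-5,0,0,-0.3,0.4],
    [-40,20,-5,0,0,-0.3,0.4],
    [-40,19,-5,0,0,-0.3,0.4],
    [-40,19,-5,0,0,-0.3,0.4],
    [-40,19,-5,0,0,-0.3,0.4],
    [-38,18,-5,0,0,-0.3,0.4],
    [0,0,0,0,0,0,0.4],
  ],
)

```text
time: 17.58
eef_pos: [0.6364, -0.0096, 0.2551]
tcp_rot: [0.755, 0.655, 0.008, 0.004]
contact_force: [-1.2, 0.2, 0.3]
grip_width: 0.0601
```

Run:
```python
from h import *
st();im,d,p=grab('wrist')
cv2.imwrite('pics/c6.png',im[:,:,::-1])
np.savez('w3.npz',im=im,d=d,**{k:np.array(p[k]) for k in('intrinsics','R','t')})
P=cloud(d,p);hsv=cv2.cvtColor(im,cv2.COLOR_RGB2HSV)
m=(P[...,2]>.062)&(P[...,2]<.073)&(hsv[...,1]>70)&(hsv[...,0]<25)&(P[...,0]<.7)
m=cv2.morphologyEx(m.astype(np.uint8),cv2.MORPH_OPEN,np.ones((3,3)))
n,l,s,_=cv2.connectedComponentsWithStats(m)
for t in range(1,n):
    if s[t,4]>60: print(s[t],cv2.minAreaRect(P[l==t][:,:2].astype(np.float32)*1000))
```

```text
{'time': 17.575, 'eef_pos': [0.6364, -0.0096, 0.2551], 'tcp_rot': [0.7552, 0.6555, 0.0084, 0.0036], 'contact_force': [-1.2186, 0.1643, 0.3005], 'grip_width': 0.0601, 'joint_pos': [-0.1394, 0.5282, 1.1626, 0.0081, 1.4345, 0.0007]}
[287  67  28  29 773] ((629.0958251953125, 96.0630874633789), (27.45245933532715, 27.846662521362305), 82.03514862060547)
[289 111  27  27 675] ((623.8247680664062, 52.96002960205078), (27.30893325805664, 27.76753807067871), 81.9959945678711)
[291 152  26  26 635] ((618.4811401367188, 9.30907154083252), (28.013927459716797, 27.5969295501709), 81.5973129272461)
[293 191  25  24 573] ((613.14990234375, -34.4747314453125), (27.933427810668945, 27.608938217163086), 81.61991119384766)
```

View pics/c6.png

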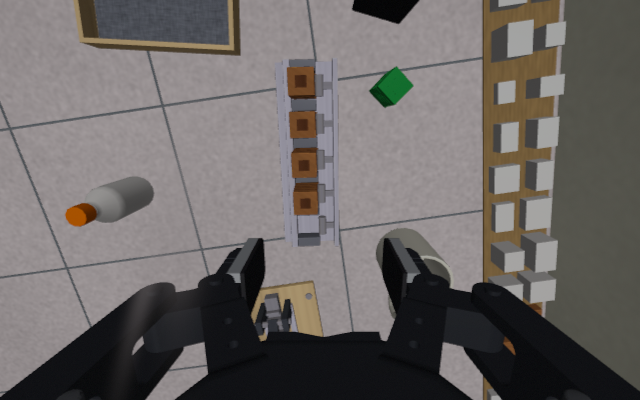

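Four brown towers stand in the strip at (301,81), (303,124), (305,165) and (307,203). They fit the description, while the cube at (391,87) is green and free-standing, so I'll leave it. Starting with the tower nearest the tray.

```bash
python3 plan.py .629 .096 .12 82.8
```

```text
now [ 0.6359 -0.0079  0.255 ] yaw 82.0 F [0.5 0.5 0.2] w 0.0599 t 17.6 rows 4
[25.2, -5.9, 33.9, 0.23, -0.12, -0.2]
```

>>> step_arm(
  series=[
    [28,-7,36,0.3,-0.5,-0.2,0.1],
    [28,-6,36,0.3,-0.3,-0.2,0.1],
    [28,-6,34,0.3,0,-0.2,0.1],
    [18,-5,28,0,0,-0.2,0.1],
    [4,0,5,0,0,0,0.1],
  ],
)

```text
time: 18.25
eef_pos: [0.6257, 0.1087, 0.1137]
tcp_rot: [0.749, 0.663, -0.001, 0.002]
contact_force: [0.1, -0.7, 0.0]
grip_width: 0.0472
```

```bash
python3 plan.py .629 .096 .035 82.8
```

```text
now [0.6257 0.1087 0.1137] yaw 83.0 F [ 0.1 -0.7  0. ] w 0.0472 t 18.2 rows 2
[-5.9, 2.3, 39.4, 0.06, 0.12, 0.11]
```

>>> step_arm(
  series=[
    [-9,3,12,0,0,0,0.1],
    [-3,1,12,0,0,0,0.1],
    [0,0,20,0,0,0,0.1],
    [0,0,20,0,0,0,0.1],
    [0,0,10,0,0,0,0.1],
    [0,0,0,0,0,0,0.1],
  ],
)

```text
time: 19.0
eef_pos: [0.632, 0.091, 0.0406]
tcp_rot: [0.75, 0.661, 0.002, 0.005]
contact_force: [-0.7, 0.8, 0.8]
grip_width: 0.0471
```

```bash
python3 plan.py .629 .096 .035 82.8
```

```text
now [0.632  0.091  0.0406] yaw 82.8 F [-0.7  0.8  0.8] w 0.0471 t 19.0 rows 1
[4.6, -3.6, 5.5, 0.58, 0.22, -0.01]
```

>>> step_arm(
  series=[
    [4,-4,5,0.6,0,0,0.1],
    [0,0,2,0,0,0,0.1],
    [0,0,0,0,0,0,-1],
    [0,0,0,0,0,0,-1],
    [0,0,0,0,0,0,-1],
    [0,0,0,0,0,0,-1],
    [0,0,-8,0,0,0,-1],
    [0,0,-10,0,0,0,-1],
    [0,0,-15,0,0,0,-1],
    [0,0,-20,0,0,0,-1],
    [0,0,-40,0,0,0,-1],
    [0,0,-40,0,0,0,-1],
    [0,0,0,0,0,0,-1],
  ],
)

```text
time: 20.62
eef_pos: [0.6291, 0.0964, 0.1788]
tcp_rot: [0.75, 0.661, 0.001, 0.003]
contact_force: [-0.7, 0.3, -1.0]
grip_width: 0.0274
```

```bash
python3 plan.py .5078 .3128 .15 79.4
```

```text
now [0.6291 0.0964 0.1788] yaw 82.8 F [-0.7  0.3 -1. ] w 0.0274 t 20.6 rows 5
[39.9, -29.5, 5.5, 0.06, 0.03, 0.68]
[39.6, -30.0, 5.6, 0.06, 0.03, 0.68]
[39.2, -30.5, 5.6, 0.06, 0.03, 0.68]
[38.8, -30.9, 5.7, 0.06, 0.03, 0.68]
[38.5, -31.4, 5.7, 0.06, 0.03, 0.68]
```

>>> step_arm(
  series=[
    [40,-30,6,0,0,0.7,-1],
    [40,-30,6,0,0,0.7,-1],
    [40,-30,6,0,0,0.7,-1],
    [38,-31,8,0,0,0.7,-1],
    [25,-24,8,0,0,0.7,-1],
    [4,-4,10,0,0,0,-1],
    [0,0,10,0,0,0,-1],
  ],
)

```text
time: 21.5
eef_pos: [0.5044, 0.3077, 0.1223]
tcp_rot: [0.771, 0.636, -0.0, 0.003]
contact_force: [0.6, -0.3, -0.2]
grip_width: 0.0272
```

```bash
python3 plan.py .5078 .3128 .033 79.4
```

```text
now [0.5044 0.3077 0.1223] yaw 79.1 F [ 0.6 -0.3 -0.2] w 0.0272 t 21.5 rows 2
[3.0, 1.0, 44.7, 0.1, 0.11, -0.17]
```

>>> step_arm(
  series=[
    [5,2,35,0,0,0,-1],
    [1,0,30,0,0,0,-1],
    [0,0,14,0,0,0,-1],
    [0,0,5,0,0,0,-1],
    [0,0,0,0,0,0,-1],
  ],
)

```text
time: 22.12
eef_pos: [0.5113, 0.3079, 0.0351]
tcp_rot: [0.773, 0.634, -0.0, 0.003]
contact_force: [-0.5, 0.3, -0.6]
grip_width: 0.0268
```

>>> step_arm(
  series=[
    [0,0,3,0,0,0,-1],
    [0,0,1,0,0,0,0.1],
    [0,0,0,0,0,0,0.1],
    [0,0,0,0,0,0,0.1],
    [0,0,-25,0,0,0,0.1],
    [0,0,-40,0,0,0,0.1],
    [0,0,-40,0,0,0,0.1],
  ],
)

```text
time: 23.0
eef_pos: [0.5102, 0.3082, 0.1382]
tcp_rot: [0.773, 0.634, -0.002, 0.003]
contact_force: [0.8, 0.1, -0.3]
grip_width: 0.0468
```

```bash
python3 plan.py .6238 .053 .13 82.8
```

```text
now [0.5102 0.3082 0.1382] yaw 78.8 F [ 0.8  0.1 -0.3] w 0.0468 t 23.0 rows 6
[-38.0, 26.9, 1.7, 0.02, 0.06, -0.67]
[-38.3, 26.4, 1.6, 0.02, 0.06, -0.67]
[-38.6, 26.0, 1.6, 0.02, 0.06, -0.67]
[-39.0, 25.5, 1.5, 0.02, 0.06, -0.67]
[-39.2, 25.1, 1.5, 0.02, 0.06, -0.67]
[-39.5, 24.6, 1.4, 0.02, 0.06, -0.67]
```

>>> step_arm(
  series=[
    [-38,27,0,0,0,-0.7,0.1],
    [-38,26,0,0,0,-0.7,0.1],
    [-38,26,0,0,0,-0.7,0.1],
    [-38,26,0,0,0,-0.7,0.1],
    [-38,25,0,0,0,-0.7,0.1],
    [-32,20,0,0,0,-0.7,0.1],
    [-5,3,0,0,0,0,0.1],
    [0,0,0,0,0,0,0.1],
  ],
)

```text
time: 24.0
eef_pos: [0.6295, 0.0544, 0.1463]
tcp_rot: [0.747, 0.665, 0.004, 0.005]
contact_force: [0.3, 0.6, -0.1]
grip_width: 0.047
```

```bash
python3 plan.py .6238 .053 .035 82.8
```

```text
now [0.6295 0.0544 0.1463] yaw 83.3 F [ 0.3  0.6 -0.1] w 0.047 t 24.0 rows 3
[-0.6, -2.3, 37.1, 0.24, 0.02, 0.17]
```

>>> step_arm(
  series=[
    [-2,-5,35,0.5,0,0.4,0.1],
    [0,-2,30,0,0,0,0.1],
    [0,0,28,0,0,0,0.1],
    [0,0,12,0,0,0,0.1],
    [0,0,6,0,0,0,0.1],
    [0,0,0,0,0,0,0.1],
  ],
)

```text
time: 24.75
eef_pos: [0.6224, 0.0602, 0.035]
tcp_rot: [0.747, 0.664, 0.003, 0.003]
contact_force: [0.5, -0.1, -0.2]
grip_width: 0.0471
```

```bash
python3 plan.py .6238 .053 .035 82.8
```

```text
now [0.6224 0.0602 0.035 ] yaw 83.3 F [ 0.5 -0.1 -0.2] w 0.0471 t 24.8 rows 1
[-7.0, 2.3, 0.0, 0.42, -0.04, 0.48]
```

>>> step_arm(
  series=[
    [-6,2,0,0.5,0,0.4,0.1],
    [-3,0,1,0,0,0,0.1],
    [0,0,0,0,0,0,-1],
    [0,0,0,0,0,0,-1],
    [0,0,0,0,0,0,-1],
    [0,0,0,0,0,0,-1],
    [0,0,-8,0,0,0,-1],
    [0,0,-10,0,0,0,-1],
    [0,0,-15,0,0,0,-1],
    [0,0,-20,0,0,0,-1],
    [0,0,-40,0,0,0,-1],
    [0,0,-40,0,0,0,-1],
    [0,0,0,0,0,0,-1],
  ],
)

```text
time: 26.38
eef_pos: [0.6248, 0.0503, 0.1799]
tcp_rot: [0.75, 0.662, 0.003, 0.002]
contact_force: [-0.0, -0.5, -0.6]
grip_width: 0.0273
```

```bash
python3 plan.py .5004 .2734 .13 79.4
```

```text
now [0.6248 0.0503 0.1799] yaw 82.8 F [-0.  -0.5 -0.6] w 0.0273 t 26.4 rows 6
[34.3, -25.3, 8.2, 0.06, -0.02, 0.57]
[34.1, -25.6, 8.2, 0.06, -0.02, 0.57]
[33.8, -25.9, 8.2, 0.06, -0.02, 0.57]
[33.5, -26.3, 8.3, 0.06, -0.02, 0.57]
[33.3, -26.6, 8.3, 0.06, -0.02, 0.57]
[33.0, -26.9, 8.3, 0.06, -0.02, 0.57]
```

>>> step_arm(
  series=[
    [34,-25,6,0,0,0.6,-1],
    [34,-25,6,0,0,0.6,-1],
    [34,-26,6,0,0,0.6,-1],
    [33,-26,6,0,0,0.6,-1],
    [33,-26,6,0,0,0.6,-1],
    [22,-20,8,0,0,0.6,-1],
    [3,-3,8,0,0,0,-1],
    [0,0,0,0,0,0,-1],
  ],
)

```text
time: 27.38
eef_pos: [0.4985, 0.2685, 0.1318]
tcp_rot: [0.771, 0.636, 0.001, 0.001]
contact_force: [-0.6, -0.1, -0.8]
grip_width: 0.0269
```

```bash
python3 plan.py .5004 .269 .033 79.4
```

```text
now [0.4985 0.2685 0.1318] yaw 79.0 F [-0.6 -0.1 -0.8] w 0.0269 t 27.4 rows 2
[0.4, 0.7, 49.4, 0.09, 0.01, -0.18]
```

>>> step_arm(
  series=[
    [0,1,35,0,0,0,-1],
    [0,0,33,0,0,0,-1],
    [0,0,18,0,0,0,-1],
    [0,0,8,0,0,0,-1],
    [0,0,1,0,0,0,-1],
    [0,0,0,0,0,0,-1],
  ],
)

```text
time: 28.12
eef_pos: [0.5055, 0.2637, 0.0369]
tcp_rot: [0.773, 0.634, 0.003, 0.003]
contact_force: [-0.7, -0.6, -0.4]
grip_width: 0.0269
```

>>> step_arm(
  series=[
    [0,0,4,0,0,0,-1],
    [0,0,2,0,0,0,-1],
    [0,0,0,0,0,0,0.1],
    [0,0,0,0,0,0,0.1],
    [0,0,-25,0,0,0,0.1],
    [0,0,-40,0,0,0,0.1],
    [0,0,-40,0,0,0,0.1],
  ],
)

```text
time: 29.0
eef_pos: [0.5036, 0.2635, 0.1386]
tcp_rot: [0.773, 0.634, 0.002, 0.002]
contact_force: [1.0, 0.2, 0.7]
grip_width: 0.047
```

```bash
python3 plan.py .6185 .0093 .14 82.8
```

```text
now [0.5036 0.2635 0.1386] yaw 78.7 F [1.  0.2 0.7] w 0.047 t 29.0 rows 6
[-37.8, 27.1, -0.1, 0.06, 0.0, -0.68]
[-38.1, 26.6, -0.1, 0.06, 0.0, -0.68]
[-38.4, 26.2, -0.1, 0.06, 0.0, -0.68]
[-38.7, 25.7, -0.1, 0.06, 0.0, -0.68]
[-39.1, 25.2, -0.2, 0.06, 0.0, -0.68]
[-39.3, 24.8, -0.2, 0.06, 0.0, -0.68]
```

>>> step_arm(
  series=[
    [-38,27,0,0,0,-0.7,0.1],
    [-38,26,0,0,0,-0.7,0.1],
    [-38,26,0,0,0,-0.7,0.1],
    [-38,25,0,0,0,-0.7,0.1],
    [-38,25,0,0,0,-0.7,0.1],
    [-32,18,0,0,0,-0.7,0.1],
    [-5,0,0,0,0,0,0.1],
    [0,0,0,0,0,0,0.1],
  ],
)

```text
time: 30.0
eef_pos: [0.6168, 0.0098, 0.1434]
tcp_rot: [0.748, 0.664, 0.006, 0.004]
contact_force: [-0.4, 0.9, -0.4]
grip_width: 0.0469
```

```bash
python3 plan.py .6185 .0093 .035 82.8
```

```text
now [0.6168 0.0098 0.1434] yaw 83.2 F [-0.4  0.9 -0.4] w 0.0469 t 30.0 rows 3
[-0.2, 0.0, 36.1, 0.29, -0.07, 0.15]
```

>>> step_arm(
  series=[
    [-2,0,34,0.6,0,0.4,0.1],
    [-2,0,30,0,0,0,0.1],
    [-1,0,26,0,0,0,0.1],
    [0,0,12,0,0,0,0.1],
    [0,0,6,0,0,0,0.1],
    [0,0,0,0,0,0,0.1],
  ],
)

```text
time: 30.75
eef_pos: [0.6169, 0.012, 0.0347]
tcp_rot: [0.748, 0.664, 0.004, 0.001]
contact_force: [-0.8, -0.1, 0.4]
grip_width: 0.0468
```

```bash
python3 plan.py .6185 .0093 .035 82.8
```

```text
now [0.6169 0.012  0.0347] yaw 83.2 F [-0.8 -0.1  0.4] w 0.0468 t 30.8 rows 1
[-2.5, 1.9, -0.3, 0.43, -0.29, 0.42]
```

>>> step_arm(
  series=[
    [-3,2,0,0.4,-0.3,0.4,0.1],
    [0,0,1,0,0,0,-1],
    [0,0,0,0,0,0,-1],
    [0,0,0,0,0,0,-1],
    [0,0,0,0,0,0,-1],
    [0,0,-8,0,0,0,-1],
    [0,0,-10,0,0,0,-1],
    [0,0,-15,0,0,0,-1],
    [0,0,-20,0,0,0,-1],
    [0,0,-40,0,0,0,-1],
    [0,0,-40,0,0,0,-1],
    [0,0,0,0,0,0,-1],
  ],
)

```text
time: 32.25
eef_pos: [0.62, 0.0085, 0.1796]
tcp_rot: [0.75, 0.661, 0.003, 0.003]
contact_force: [-0.1, 0.3, -0.3]
grip_width: 0.0274
```

```bash
python3 plan.py .493 .225 .14 79.4
```

```text
now [0.62   0.0085 0.1796] yaw 82.8 F [-0.1  0.3 -0.3] w 0.0274 t 32.2 rows 6
[33.1, -25.6, 6.4, 0.08, 0.0, 0.56]
[32.9, -25.9, 6.4, 0.08, 0.0, 0.56]
[32.6, -26.2, 6.4, 0.08, 0.0, 0.56]
[32.4, -26.5, 6.5, 0.08, 0.0, 0.56]
[32.1, -26.8, 6.5, 0.08, 0.0, 0.56]
[31.8, -27.1, 6.6, 0.08, 0.0, 0.56]
```

>>> step_arm(
  series=[
    [33,-25,4,0,0,0.6,-1],
    [33,-25,5,0,0,0.6,-1],
    [33,-26,5,0,0,0.6,-1],
    [32,-26,6,0,0,0.6,-1],
    [32,-26,6,0,0,0.6,-1],
    [20,-20,7,0,0,0.6,-1],
    [3,-3,6,0,0,0,-1],
    [0,0,0,0,0,0,-1],
  ],
)

```text
time: 33.25
eef_pos: [0.4935, 0.2199, 0.1382]
tcp_rot: [0.772, 0.636, 0.002, 0.003]
contact_force: [-0.1, 0.9, -1.0]
grip_width: 0.0269
```

```bash
python3 plan.py .493 .225 .033 79.4
```

```text
now [0.4935 0.2199 0.1382] yaw 79.0 F [-0.1  0.9 -1. ] w 0.0269 t 33.2 rows 3
[1.7, -0.7, 35.0, 0.14, 0.02, -0.14]
```

>>> step_arm(
  series=[
    [4,-1,35,0,0,0,-1],
    [1,0,35,0,0,0,-1],
    [0,0,22,0,0,0,-1],
    [0,0,9,0,0,0,-1],
    [0,0,4,0,0,0,-1],
    [0,0,0,0,0,0,-1],
  ],
)

```text
time: 34.0
eef_pos: [0.5008, 0.2205, 0.0334]
tcp_rot: [0.774, 0.634, 0.005, 0.005]
contact_force: [0.3, 0.3, -0.1]
grip_width: 0.0273
```

>>> step_arm(
  series=[
    [0,0,3,0,0,0,-1],
    [0,0,0,0,0,0,0.1],
    [0,0,0,0,0,0,0.1],
    [0,0,-25,0,0,0,0.1],
    [0,0,-40,0,0,0,0.1],
    [0,0,-40,0,0,0,0.1],
  ],
)

```text
time: 34.75
eef_pos: [0.4991, 0.22, 0.1388]
tcp_rot: [0.774, 0.633, 0.004, 0.005]
contact_force: [0.9, 0.8, 1.1]
grip_width: 0.0469
```

```bash
python3 plan.py .6131 -.0345 .14 82.8
```

```text
now [0.4991 0.22   0.1388] yaw 78.6 F [0.9 0.8 1.1] w 0.0469 t 34.8 rows 6
[-37.8, 27.0, 0.1, 0.12, -0.0, -0.7]
[-38.2, 26.5, 0.1, 0.12, -0.0, -0.7]
[-38.5, 26.1, 0.0, 0.12, -0.0, -0.7]
[-38.8, 25.6, -0.0, 0.12, -0.0, -0.7]
[-39.1, 25.1, -0.1, 0.12, -0.0, -0.7]
[-39.4, 24.7, -0.1, 0.12, -0.0, -0.7]
```

>>> step_arm(
  series=[
    [-38,27,0,0,0,-0.7,0.1],
    [-38,26,0,0,0,-0.7,0.1],
    [-38,26,0,0,0,-0.7,0.1],
    [-38,25,0,0,0,-0.7,0.1],
    [-38,25,0,0,0,-0.7,0.1],
    [-32,18,0,0,0,-0.7,0.1],
    [-5,0,0,0,0,0,0.1],
    [0,0,0,0,0,0,0.1],
  ],
)

```text
time: 35.75
eef_pos: [0.6121, -0.0349, 0.1454]
tcp_rot: [0.748, 0.663, 0.009, 0.008]
contact_force: [-0.4, 0.5, 0.2]
grip_width: 0.0468
```

```bash
python3 plan.py .6131 -.0345 .035 82.8
```

```text
now [ 0.6121 -0.0349  0.1454] yaw 83.1 F [-0.4  0.5  0.2] w 0.0468 t 35.8 rows 3
[0.1, -0.5, 36.8, 0.44, -0.05, 0.1]
```

>>> step_arm(
  series=[
    [-2,-1,35,0.9,0,0.3,0.1],
    [-2,0,31,0.4,0,0,0.1],
    [-1,0,26,0,0,0,0.1],
    [0,0,12,0,0,0,0.1],
    [0,0,6,0,0,0,0.1],
    [0,0,0,0,0,0,0.1],
  ],
)

```text
time: 36.5
eef_pos: [0.6116, -0.0331, 0.035]
tcp_rot: [0.748, 0.664, 0.002, -0.0]
contact_force: [-0.5, 0.4, 1.2]
grip_width: 0.0468
```

```bash
python3 plan.py .6131 -.0345 .035 82.8
```

```text
now [ 0.6116 -0.0331  0.035 ] yaw 83.2 F [-0.5  0.4  1.2] w 0.0468 t 36.5 rows 1
[-1.2, 1.6, -0.0, 0.18, -0.2, 0.36]
```

>>> step_arm(
  series=[
    [-2,2,0,0.2,0,0.3,0.1],
    [0,0,1,0,0,0,-1],
    [0,0,0,0,0,0,-1],
    [0,0,0,0,0,0,-1],
    [0,0,0,0,0,0,-1],
    [0,0,-8,0,0,0,-1],
    [0,0,-10,0,0,0,-1],
    [0,0,-15,0,0,0,-1],
    [0,0,-20,0,0,0,-1],
    [0,0,-40,0,0,0,-1],
    [0,0,-40,0,0,0,-1],
    [0,0,0,0,0,0,-1],
  ],
)

```text
time: 38.0
eef_pos: [0.6149, -0.0362, 0.1798]
tcp_rot: [0.75, 0.661, 0.004, 0.002]
contact_force: [0.2, 0.8, -0.0]
grip_width: 0.0274
```

```bash
python3 plan.py .486 .183 .14 79.4
```

```text
now [ 0.6149 -0.0362  0.1798] yaw 82.8 F [ 0.2  0.8 -0. ] w 0.0274 t 38.0 rows 6
[33.5, -25.9, 6.5, 0.08, -0.03, 0.57]
[33.3, -26.3, 6.5, 0.08, -0.03, 0.57]
[33.0, -26.6, 6.6, 0.08, -0.03, 0.57]
[32.8, -26.9, 6.6, 0.08, -0.03, 0.57]
[32.5, -27.2, 6.6, 0.08, -0.03, 0.57]
[32.2, -27.5, 6.6, 0.08, -0.03, 0.57]
```

>>> step_arm(
  series=[
    [33,-25,4,0,0,0.6,-1],
    [33,-25,5,0,0,0.6,-1],
    [33,-26,5,0,0,0.6,-1],
    [33,-26,6,0,0,0.6,-1],
    [33,-27,6,0,0,0.6,-1],
    [25,-21,7,0,0,0.6,-1],
    [4,-3,6,0,0,0,-1],
    [0,0,0,0,0,0,-1],
  ],
)

```text
time: 39.0
eef_pos: [0.4877, 0.1837, 0.1391]
tcp_rot: [0.771, 0.636, 0.003, 0.002]
contact_force: [0.6, -0.7, -0.1]
grip_width: 0.0275
```

```bash
python3 plan.py .485 .187 .085 79.4
```

```text
now [0.4877 0.1837 0.1391] yaw 79.0 F [ 0.6 -0.7 -0.1] w 0.0275 t 39.0 rows 2
[1.3, -1.8, 27.1, 0.2, -0.07, -0.19]
```

>>> step_arm(
  series=[
    [4,-2,25,0.4,0,-0.3,-1],
    [1,-2,18,0,0,0,-1],
    [0,0,8,0,0,0,-1],
    [0,0,0,0,0,0,-1],
  ],
)

```text
time: 39.5
eef_pos: [0.4884, 0.1861, 0.088]
tcp_rot: [0.771, 0.637, 0.002, 0.0]
contact_force: [-0.6, -0.4, -0.6]
grip_width: 0.0268
```

```bash
python3 plan.py .485 .187 .033 79.4
python3 - <<'E'
from h import *
im,d,p=grab('scene')
cv2.imwrite('pics/c7.png',cv2.resize(im[190:320,340:540],None,fx=4,fy=4)[:,:,::-1])
E
```

```text
now [0.4884 0.1861 0.088 ] yaw 79.1 F [-0.6 -0.4 -0.6] w 0.0268 t 39.5 rows 2
[0.0, -1.8, 27.5, 0.09, -0.08, -0.15]
```

View pics/c7.png

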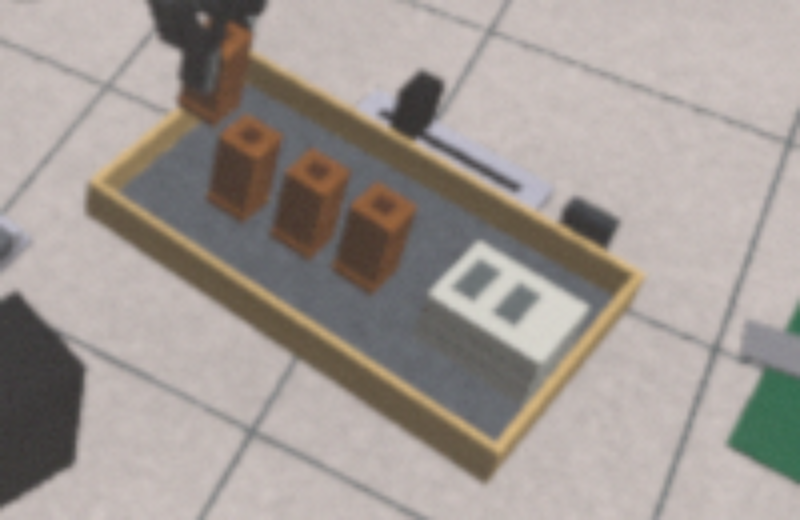

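The block (510,310) and three towers are standing in the tray. The fourth hangs above the near-right corner and has a clear spot. Lowering it.

>>> step_arm(
  series=[
    [0,-2,25,0,0,0,-1],
    [0,0,18,0,0,0,-1],
    [0,0,8,0,0,0,-1],
    [0,0,4,0,0,0,-1],
    [0,0,0,0,0,0,-1],
  ],
)

```text
time: 40.17
eef_pos: [0.491, 0.1864, 0.0361]
tcp_rot: [0.771, 0.636, 0.006, 0.003]
contact_force: [0.2, 0.9, -0.4]
grip_width: 0.0269
```

>>> step_arm(
  series=[
    [0,0,4,0,0,0,-1],
    [0,0,2,0,0,0,-1],
    [0,0,0,0,0,0,0.1],
    [0,0,0,0,0,0,0.1],
    [0,0,-25,0,0,0,0.1],
    [0,0,-40,0,0,0,0.1],
    [0,0,-40,0,0,0,0.1],
    [0,-20,-50,0,0,0,0.1],
    [0,-20,-40,0,0,0,0.1],
    [0,0,0,0,0,0,0.1],
  ],
)

```text
time: 41.42
eef_pos: [0.4489, 0.1936, 0.2332]
tcp_rot: [0.771, 0.636, 0.008, 0.003]
contact_force: [0.0, 0.1, -0.1]
grip_width: 0.047
```

Run:
```python
from h import *
st();im,d,p=grab('wrist')
cv2.imwrite('pics/c8.png',im[:,:,::-1])
np.savez('w4.npz',im=im,d=d,**{k:np.array(p[k]) for k in('intrinsics','R','t')})
P=cloud(d,p);hsv=cv2.cvtColor(im,cv2.COLOR_RGB2HSV)
m=(hsv[...,2]<70)&(P[...,2]>.048)&(P[...,2]<.062)&(P[...,0]>.36)&(P[...,0]<.44)&(P[...,1]>.2)&(P[...,1]<.45)
n,l,s,_=cv2.connectedComponentsWithStats(m.astype(np.uint8))
for t in range(1,n):
    if s[t,4]>60: print('lock',s[t],cv2.minAreaRect(P[l==t][:,:2].astype(np.float32)*1000),np.median(P[l==t][:,2]))
for nm,mm in [('tower',(hsv[...,1]>70)&(hsv[...,0]<25)&(P[...,2]>.055)&(P[...,2]<.072)&(P[...,0]<.58)),('slab',(hsv[...,1]<60)&(P[...,2]>.04)&(P[...,2]<.05)&(P[...,1]>.3)&(P[...,0]>.44)&(P[...,0]<.6))]:
  n,l,s,_=cv2.connectedComponentsWithStats(mm.astype(np.uint8))
  for t in range(1,n):
    if s[t,4]>150: print(nm,cv2.minAreaRect(P[l==t][:,:2].astype(np.float32)*1000),np.median(P[l==t][:,2]).round(4))
m=(P[...,2]>.022)&(P[...,2]<.035)&(hsv[...,1]>60)&(hsv[...,0]<30)&(P[...,0]>.38)&(P[...,0]<.62)&(P[...,1]>.12)&(P[...,1]<.47)
print('tray',cv2.minAreaRect(P[m][:,:2].astype(np.float32)*1000))
```

```text
{'time': 41.425, 'eef_pos': [0.4489, 0.1936, 0.2332], 'tcp_rot': [0.7714, 0.6363, 0.0077, 0.0032], 'contact_force': [0.0229, 0.1472, -0.0833], 'grip_width': 0.047, 'joint_pos': [0.2498, 0.2648, 1.6297, 0.0008, 1.2303, 0.441]}
lock [233  92  29  20 523] ((388.160888671875, 289.831298828125), (18.901384353637695, 27.803308486938477), 79.02679443359375) 0.05369363709563297
tower ((510.3188171386719, 308.9023742675781), (28.342239379882812, 27.946224212646484), 78.72769927978516) 0.0646
tower ((505.72705078125, 266.4295654296875), (27.788711547851562, 27.995609283447266), 79.03250122070312) 0.0647
tower ((500.5931091308594, 220.928466796875), (28.009572982788086, 28.033296585083008), 79.1904296875) 0.0646
tower ((490.85693359375, 187.627685546875), (28.43543815612793, 27.90556526184082), 78.95658111572266) 0.0646
slab ((514.059326171875, 358.8829650878906), (7.5294671058654785, 55.41562271118164), 79.34028625488281) 0.0443
tray ((494.76544189453125, 264.526123046875), (213.96507263183594, 170.1300048828125), 79.18531799316406)
```

View pics/c8.png

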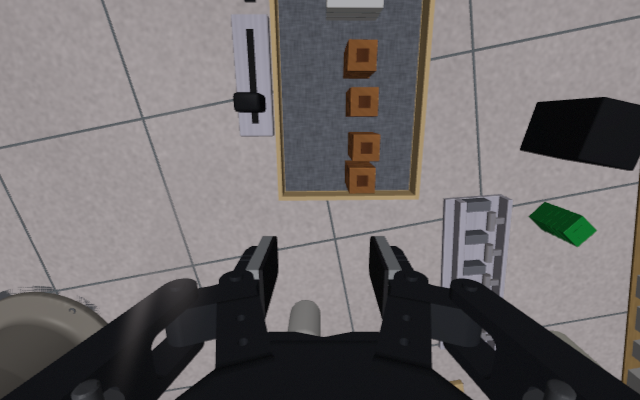

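All four towers are upright on the floor (tops at 64.6 mm), the strip is empty and the lock grip is at (250,102). On to the lock.

```bash
python3 plan.py .388 .290 .13 79.2
```

```text
now [0.4487 0.1932 0.2314] yaw 79.0 F [ 0.6 -0.3 -0. ] w 0.0474 t 41.5 rows 4
[20.7, -19.8, 25.3, 0.18, -0.09, -0.05]
```

>>> step_arm(
  series=[
    [23,-22,20,0.4,0,0,0.1],
    [23,-22,25,0.3,0,0,0.1],
    [23,-21,25,0,0,0,0.1],
    [14,-14,20,0,0,0,0.1],
    [3,-3,8,0,0,0,0.1],
    [0,0,0,0,0,0,0.1],
  ],
)

```text
time: 42.22
eef_pos: [0.3829, 0.2938, 0.1231]
tcp_rot: [0.772, 0.635, -0.003, -0.003]
contact_force: [-0.3, -0.0, 0.5]
grip_width: 0.0473
```

```bash
python3 plan.py .388 .290 .038 79.2
```

```text
now [0.3829 0.2938 0.1231] yaw 78.9 F [-0.3 -0.   0.5] w 0.0473 t 42.2 rows 2
[-1.3, 3.2, 42.5, -0.23, 0.04, -0.17]
```

>>> step_arm(
  series=[
    [-2,5,25,-0.3,0,-0.3,-0.1],
    [-1,2,25,0,0,0,-0.1],
    [0,0,20,0,0,0,-0.1],
    [0,0,10,0,0,0,-0.1],
    [0,0,3,0,0,0,-0.1],
    [0,0,0,0,0,0,-0.1],
  ],
)

```text
time: 42.98
eef_pos: [0.3941, 0.2874, 0.0407]
tcp_rot: [0.772, 0.635, 0.001, 0.0]
contact_force: [-2.0, 1.6, -1.3]
grip_width: 0.0384
```

```bash
python3 plan.py .388 .290 .038 79.2
```

```text
now [0.3941 0.2874 0.0407] yaw 78.9 F [-2.   1.6 -1.3] w 0.0384 t 43.0 rows 1
[1.4, -6.5, 2.7, 0.1, -0.1, -0.3]
```

>>> step_arm(
  series=[
    [1,-6,1,0,0,-0.2,-0.1],
    [0,-1,1,0,0,0,-0.1],
    [0,0,0,0,0,0,-1],
    [0,0,0,0,0,0,-1],
    [0,0,0,0,0,0,-1],
  ],
)

```text
time: 43.6
eef_pos: [0.3892, 0.2906, 0.0404]
tcp_rot: [0.771, 0.637, 0.004, 0.001]
contact_force: [0.6, -0.4, -1.8]
grip_width: 0.0262
```

```bash
python3 plan.py .388 .290 .038 79.2
python3 - <<'E'
from h import *
im,d,p=grab('scene')
cv2.imwrite('pics/c9.png',cv2.resize(im[180:320,340:540],None,fx=4,fy=4)[:,:,::-1])
P=cloud(d,p);hsv=cv2.cvtColor(im,cv2.COLOR_RGB2HSV)
mm=(hsv[...,1]<60)&(hsv[...,2]>100)&(P[...,2]>.035)&(P[...,2]<.056)&(P[...,1]>.3)&(P[...,0]>.44)&(P[...,0]<.6)
print('slab',mm.sum(),cv2.minAreaRect(P[mm][:,:2].astype(np.float32)*1000),np.median(P[mm][:,2]))
E
```

```text
now [0.3892 0.2906 0.0404] yaw 79.2 F [ 0.6 -0.4 -1.8] w 0.0262 t 43.6 rows 1
[-0.8, -1.0, 2.4, 0.38, -0.28, -0.05]
slab 709 ((522.2091064453125, 390.9917907714844), (70.56383514404297, 58.362449645996094), 78.69886016845703) 0.04464265725289306
```

View pics/c9.png

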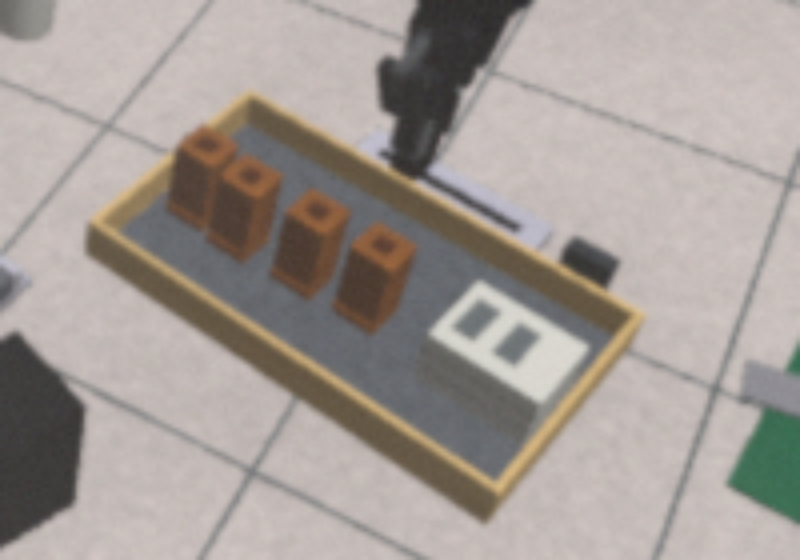

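The tray holds all five parts: the block on the floor (top at 45 mm) and four standing towers. The gripper has the lock grip, so I'll slide it.

>>> step_arm(
  series=[
    [10,0,0,0,0,0,-1],
    [12,0,0,0,0,0,-1],
    [12,0,0,0,0,0,-1],
    [12,0,0,0,0,0,-1],
    [12,0,0,0,0,0,-1],
    [10,0,0,0,0,0,-1],
    [7,0,0,0,0,0,-1],
    [5,0,0,0,0,0,-1],
    [4,0,0,0,0,0,-1],
    [4,0,0,0,0,0,-1],
  ],
)

```text
time: 44.9
eef_pos: [0.4019, 0.3578, 0.0403]
tcp_rot: [0.768, 0.64, -0.02, 0.014]
contact_force: [-0.5, -20.3, 9.1]
grip_width: 0.0265
```

```bash
python3 plan.py .4034 .3684 .04 79.2
```

```text
now [0.4019 0.3578 0.0403] yaw 79.5 F [ -0.5 -20.3   9.1] w 0.0265 t 44.9 rows 1
[10.7, -0.5, -0.2, -0.22, 2.77, 0.34]
```

>>> step_arm(
  series=[
    [4,0,0,0,1,0,-1],
    [4,0,0,0,1,0,-1],
    [0,0,0,0,0,0,-0.1],
    [0,0,0,0,0,0,-0.1],
    [0,0,-20,0,0,0,-0.1],
    [-10,0,-50,0,0,0,-0.1],
    [-50,0,-40,0,0,0,-0.1],
    [-20,0,-30,0,0,0,-0.1],
    [0,0,0,0,0,0,-0.1],
  ],
)

```text
time: 46.02
eef_pos: [0.3901, 0.2864, 0.1865]
tcp_rot: [0.767, 0.641, -0.011, 0.006]
contact_force: [-0.5, 0.5, -0.5]
grip_width: 0.0385
```

Run:
```python
from h import *
st();im,d,p=grab('wrist')
cv2.imwrite('pics/c10.png',im[:,:,::-1])
P=cloud(d,p);hsv=cv2.cvtColor(im,cv2.COLOR_RGB2HSV)
m=(hsv[...,2]<75)&(P[...,2]>.02)&(P[...,2]<.062)&(P[...,0]>.36)&(P[...,0]<.44)&(P[...,1]>.2)&(P[...,1]<.48)
n,l,s,_=cv2.connectedComponentsWithStats(m.astype(np.uint8))
for t in range(1,n):
    if s[t,4]>60:
        Q=P[l==t];Q=Q[Q[:,2]>np.percentile(Q[:,2],95)-.006]; print('dark',s[t],cv2.minAreaRect(Q[:,:2].astype(np.float32)*1000),np.median(Q[:,2]))
```

```text
{'time': 46.025, 'eef_pos': [0.3901, 0.2864, 0.1865], 'tcp_rot': [0.7674, 0.641, -0.0111, 0.0061], 'contact_force': [-0.4665, 0.4784, -0.4548], 'grip_width': 0.0385, 'joint_pos': [0.4857, 0.3228, 1.6858, -0.0181, 1.1523, 0.6723]}
dark [318  27  12  38 438] ((410.40460205078125, 410.25372314453125), (29.67876434326172, 10.229452133178711), 79.43336486816406) 0.02763179075087161
dark [308  97  31  23 666] ((400.162353515625, 356.3596496582031), (18.733776092529297, 26.590694427490234), 79.63912963867188) 0.05377691995331364
```

View pics/c10.png

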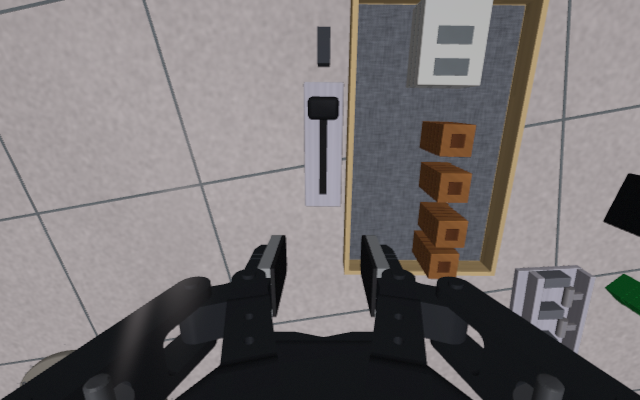

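Run:
```python
from h import *
im,d,p=grab('wrist');P=cloud(d,p);c=np.array([.5026,.298]);ux=np.array([.983,-.184]);uy=np.array([.184,.983])
t=lambda Q:np.round([(Q[:2]-c)@ux,(Q[:2]-c)@uy,Q[2]],4)
for v in list(range(80,92,2))+[118,120,124,150]+list(range(188,210,2)): print(v,t(P[v,323]),t(P[v,312]),im[v,323])
```

```text
80 [-0.1129  0.0656 -0.001 ] [-0.1241  0.0655 -0.0006] [160 154 155]
82 [-0.1127  0.0627  0.013 ] [-0.1235  0.0627  0.0124] [167 165 174]
84 [-0.1127  0.0608  0.0129] [-0.1235  0.0607  0.0138] [163 160 173]
86 [-0.1127  0.059   0.0126] [-0.1235  0.0589  0.0139] [163 161 173]
88 [-0.1127  0.0572  0.0128] [-0.1235  0.057   0.0137] [163 161 173]
90 [-0.1127  0.0552  0.014 ] [-0.1235  0.0552  0.0141] [162 160 173]
118 [-0.1122  0.0299  0.0527] [-0.1219  0.0299  0.0536] [13 14 17]
120 [-0.1125  0.0266  0.0142] [-0.1236  0.0266  0.015 ] [25 26 27]
124 [-0.1125  0.0227  0.0133] [-0.1237  0.0226  0.0134] [26 26 27]
150 [-0.1123 -0.0035  0.0153] [-0.1238 -0.0039  0.0131] [27 27 29]
188 [-0.112  -0.0448  0.0138] [-0.124  -0.045   0.0132] [26 25 27]
190 [-0.112  -0.047   0.0139] [-0.124  -0.0471  0.0137] [26 27 28]
192 [-0.112  -0.0494  0.0135] [-0.124  -0.0495  0.0133] [26 25 27]
194 [-0.112  -0.0516  0.0136] [-0.1239 -0.0511  0.0156] [118 116 127]
196 [-0.112  -0.0539  0.0136] [-0.124  -0.0538  0.0141] [166 164 176]
198 [-0.112  -0.0562  0.0134] [-0.124  -0.056   0.0143] [166 163 176]
200 [-0.1119 -0.0582  0.0145] [-0.124  -0.0586  0.0136] [166 164 177]
202 [-0.1119 -0.061   0.0128] [-0.124  -0.0607  0.014 ] [166 164 176]
204 [-0.1119 -0.0627  0.0149] [-0.1241 -0.0636  0.0124] [166 164 177]
206 [-0.1119 -0.0656  0.013 ] [-0.1241 -0.0659  0.0124] [149 144 150]
208 [-1.12e-01 -7.25e-02 -1.00e-04] [-0.1247 -0.0724  0.0003] [170 163 165]
```

Run:
```python
from h import *
im,d,p=grab('scene');P=cloud(d,p);f=np.load('scene0.npz');P0=cloud(f['d'],f);hsv=cv2.cvtColor(im,cv2.COLOR_RGB2HSV)
m=(hsv[...,1]>80)&(hsv[...,0]<20)&(P[...,2]>.055)&(P[...,2]<.075)&(P[...,0]>.4)&(P[...,0]<.66)
n,l,s,c=cv2.connectedComponentsWithStats(m.astype(np.uint8))
for i in range(1,n):
    if s[i,4]>15: print('tower',P[l==i].mean(0).round(3))
for u,v in((341,275),(347,158),(225,212),(300,260)): print(np.abs(P[v,u]-P0[v,u]).round(3))
m=(hsv[...,2]<90)&(P[...,2]>.082)&(P[...,2]<.1)&(abs(P[...,0]-.5425)<.03)&(P[...,1]<-.24)&(P[...,1]>-.36);print('jaw grip top',m.sum(),P[m].mean(0).round(4))
print(order.finish_job()); st()
```

```text
tower [0.501 0.208 0.063]
tower [0.511 0.269 0.063]
tower [0.515 0.311 0.063]
[0.002 0.001 0.002]
[0. 0. 0.]
[0.001 0.001 0.001]
[0.001 0.    0.001]
jaw grip top 36 [ 0.5473 -0.271   0.0895]
the job is handed in; nothing more can be done
None
the job is handed in; nothing more can be done
```

I did the whole job and handed it in at about 46 s of the 210 s allowed. The hand-in reports no verdict.

- **Clamp:** I lifted the pawl to about 0.63 rad and slid the jaw back to its stop. The lip's position put the jaw at about 40 mm. At the last look its grip was still back.
- **Tray:** The white block and all four towers present are on the tray's floor and released. The block's top is at about 45 mm and the tower tops at about 64 mm. The strip is empty.
- **Lock:** I slid it until it stopped at about 20 N. I read its travel from its start and from the track's geometry as about 79 mm of 80; I had no direct joint reading.
- **Untouched things:** The black block, bottle, mug and green look-alike showed no movement beyond 2 mm. The gripper was open, clear above everything.

**Disagreement in the last check:** the scene camera found three tower blobs instead of four. Two neighbouring towers, standing about 34 mm apart, came out as one blob. The wrist picture after locking shows all four standing separately.

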